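# Crank open the mould clamp

## Robot

A 6-joint arm with a two-finger parallel gripper is mounted at the origin on a cart in front of the work surface, level with it; the furniture and walls round the work are solid. World frame = base frame: x ahead of the robot, y to its left, z up, the work surface at z = 0. Lengths are in m, angles in rad, forces in N, time in s.
With the tool pointing down it reaches from about 0.325 to 0.75 m from the base axis. Payload 7.6 kg.
Tool frame: the origin (TCP) lies on the centre line of the jaws, within the pads' length; the fingertips stand 11 mm ahead of it and the grasp point (between the pads) lies 8 mm behind it; z points along the fingers, x is the direction in which the jaws open and shut, and the axes are right-handed (so a half turn about z gives the same grasp; the last joint's range is limited). The gripper opens to 85 mm and grips with 20 to 120 N. Pads are 22 mm wide; open, the fingers measure 114 mm over their backs; the gripper's body (76 mm by 85 mm) begins 54 mm behind the grasp point. The pads swing forward as they close: fully open they stand 13 mm farther back than shut.
Start: joints at [1.041, 0.052, 1.401, -0, 1.689, -0.07], TCP at [0.233, 0.471, 0.242] pointing down, gripper open.
Joint ranges: [-2.9, 2.9], [-0.91, 2.17], [0.12, 2.37], [-1.06, 4.2], [0.26, 2.73], [-2.93, 2.93]. Speed limits (rad/s): [2.57, 2.57, 3.01, 3.14, 3.14, 3.14].

## Interface

Orientations are given as a 3x3 rotation matrix whose columns are the frame's x, y, z axes.
In Python, from plant import * gives the robot as it stands. The module is installed in compiled form; this text tells all that it offers.
- The arm moves only by the tool servo_tool, never from a script. Its argument "motion" is a list of rows, each a list of 6 numbers: the shift along the tool's x, y, z in cm, then the turn, a rotation vector about the tool's x, y, z in degrees. A call has 1 to 10 rows; each row is the pose to reach, as a shift and turn from the pose commanded when the call began, along the tool's axes at that moment; what a row does not reach only later rows make up. A row lasts 1/10 s, in which the tool goes at most 50 mm and 8.59 degrees, less where a joint would pass 70% of its speed; a pose out of reach is approached as far as the arm can. A call with a gripper value outside its range is refused whole. "claw" is the closure in counts, from 0 (fully open) to 255 (shut), set as the call begins (left out, the last holds). The fingers move at their own pace and stop on an object; "force" is the grip in N (left out, the last holds). Time passes only in rows, so rows that repeat a pose let the fingers close. It gives the time, the measured TCP pose, the force and the opening at its end, in the units of the state.
- get_obs(): the state, without advancing time (a new reading comes with each control period).
- grab_frame(name): name is "side" or "top"; returns a dict with "frame" (480x640x3 uint8, red, green, blue), "depth" (480x640 float32, m along the optical axis (not along the pixel's ray), 0 where there is no reading), "fov_y" (degrees; the focal length in pixels is half the picture's height over the tangent of half this angle, whatever the lens; pixels are square), "cx", "cy" (the principal point, pixels), "R" (3x3) and "t" (3): a world point X has camera coordinates R X + t. Camera axes: x right, y down, z forward; pixel columns grow to the right and rows downward; lengths in m; the calibration is good to about 2 mm. A picture is of the moment at which its call begins.
- sign_off(): hands the job in, once; it reports no verdict.
The state is a dict: "time_s": time; "joint_positions": joint angles; "qvel": joint speeds; "joint_torque": joint torques, N m; "tool_pos": TCP position; "eef_rot": TCP orientation; "contact_force": force on the tool from outside, world axes, zero at the start; "wrist_torque": the same for the moment, N m; "opening": opening from 0.0 (shut) to 1.0 (fully open).
Only numpy, scipy, OpenCV 4.12 (cv2) and the standard library are available. Lean on these libraries where they do the work, as an engineer would, in place of code of your own. Each camera call takes 0.05 s, during which the arm holds its last target.

## Task

Free the ingot mould from the bench clamp: set the loose crank on the clamp's square shaft end and let go of it, then take it by its knob and wind it anticlockwise (seen from above) a little over three turns, until the clamp stands fully open, without the crank slipping off. Then lift the mould out and stand it upright in the middle of the grey wooden work slab, leaving the crank seated on the shaft. Do not knock over or shift the bowl or the cork.

Things in the scene. Friction and masses are not known exactly. Their poses are not given: they have to be found in the camera images.
- clamp: Bench clamp, fixed: dark base plate 262 x 110 x 12 mm, blue gearbox 84 x 84 mm at the end nearer the robot with a round grey cover (80 mm across, top 80 mm above the bench), two blue jaws at the other end; the far one is fixed, 42 mm high. Origin on the bench top, on the upright shaft axis in the middle of the gearbox; x along the clamp from shaft to jaws, z up.
- drive (a joint): Turn of the upright square shaft, rad, growing anticlockwise from above; 0 shut, end stop at 20.4 (fully open); it starts between 0 and 0.8. At 0 the sides of the square are parallel to the clamp's x and y; they turn with the joint. It takes about 0.12 N m (2 to 3 N at the knob) and stays where it is left.
- shaft_seat (a point): Point on the shaft axis at the top of the round cover, 80 mm above the bench, where the crank's underside sits. The steel square shaft end, 20 x 20 mm, stands 29 mm above it; its top 9 mm are tapered.
- crank: Loose dark steel crank, 0.31 kg, lying flat, knob up: square hub 40 x 40 x 30 mm with a square through-hole 23 x 23 mm (sides parallel to x and y: fits the shaft four ways), flat arm 24 mm wide, 12 mm thick from the hub along +x, undersides flush, upright wooden knob at its end. Origin: centre of the hole at the underside, z up. Its centre of mass is about 20 mm along +x.
- knob_grip (a point): Point in the axis of the crank's wooden knob, 54 mm above the crank's underside and 60 mm from the hole's axis. The knob is round, 25 to 27 mm thick, reaches from 12 to 70 mm above the underside, and spins freely on the arm, so it can be held in fingers that do not turn while the crank goes round.
- mould: Steel ingot mould, about 0.5 kg, standing on the clamp's base plate (12 mm above the bench): foot 60 x 100 x 14 mm, on it a block 30 x 90 mm up to 61 mm above the underside (take it across the 30 mm). Origin: centre of its underside; x across the 30 mm, y along the 90 mm, z up. It starts 140 mm along the clamp's x from the shaft, parallel to the clamp.
- slab: Grey wooden work slab with scraps on it, fixed, 125 (x) x 135 (y) mm, bearing surface 9 mm above the bench. Origin: centre of its underside.
- bowl: Round green and brown bowl, 123 mm in diameter, 60 mm high, a bystander. Origin: centre of its underside.
- cork: Round cork, 46 mm in diameter, 20 mm high, a bystander. Origin: centre of its underside.
- jaw_lip (a point): Middle of the edge of the lip of the moving jaw (the one nearer the gearbox), 38 mm above the bench. The jaw is 100 mm wide, its top 41 mm above the bench. It moves toward the gearbox as the clamp opens, 6 mm a turn. Shut, its lip reaches 10 mm over the mould's foot; it clears the foot after about 1.7 turns.

How it is judged:
By the outcome, as a careful person would: the job done as asked, in the order asked, and still so for the second after the job is handed in, with the robot touching nothing.
It also fails if it takes over 72 s, if anything falls off the work surface, if the arm or the gripper's body presses on something with over 40 N, if the wrist force passes 120 N, or if a joint passes its speed limit or range.

## Working session

There is one attempt and no reset: what is moved stays moved. The work goes in short steps, Python scripts to look and compute and a tool call to move; the robot and the scene stay as the last step left them, time stands still between calls to the robot, and variables do not carry over. Pictures are saved under pics/ and viewed, and the job is handed in when it is done.

Besides the shell and the picture viewer there is one more tool, called after ">>>" as name([rows], argument=value, ...), one row to a line, values as JSON. servo_tool: Moves the arm, as the interface text tells. Its arguments: {"type":"object","properties":{"motion":{"type":"array","items":{"type":"array","items":{"type":"number"}}},"claw":{"type":"number"},"force":{"type":"number"}},"required":["motion"]}

```bash
mkdir -p pics; cat > h.py <<'E'
import numpy as np, cv2
from plant import *
def grab(n,save=None):
    f=grab_frame(n)
    if save: cv2.imwrite('pics/'+save+'.png',f['frame'][:,:,::-1]); 
    np.savez('/tmp/%s.npz'%n,**{k:np.array(v) for k,v in f.items()})
    return f
def load(n): return dict(np.load('/tmp/%s.npz'%n))
def foc(f): return 240/np.tan(np.radians(float(f['fov_y']))/2)
def cloud(f):
    F=foc(f); v,u=np.mgrid[0:480,0:640]; d=f['depth']
    c=np.stack([(u-f['cx'])/F*d,(v-f['cy'])/F*d,d],-1)
    P=(c-f['t'])@f['R']
    P[d==0]=np.nan
    return P
def onplane(f,u,v,z):
    r=f['R'].T@np.array([(u-f['cx'])/foc(f),(v-f['cy'])/foc(f),1]); o=-f['R'].T@f['t']
    return o+r*(z-o[2])/r[2]
E
python3 - <<'E'
from h import *
for n in('top','side'):
    f=grab(n,n+'0'); print(n,f['fov_y'],f['cx'],f['cy'],-f['R'].T@f['t'],f['R'][2])
o=get_obs(); print(o)
E
```

```text
top 53.718404512628666 323.08550374047024 235.92859111578983 [ 0.39236452 -0.02996783  1.22729725] [ 0.13350586  0.01607808 -0.99091759]
side 47.54292478993914 318.18633513679856 238.10014177165465 [ 0.09376034 -0.85153305  0.69788559] [ 0.39487954  0.74338374 -0.53986179]
{'time_s': 0.1, 'joint_positions': array([ 1.04071572e+00,  5.27838557e-02,  1.40162011e+00, -4.17818419e-06,
        1.68859778e+00, -7.03195061e-02]), 'qvel': array([-0.00095319,  0.0003502 , -0.00294139, -0.00052773,  0.00135102,
       -0.00080002]), 'joint_torque': array([ 6.01839638e-04, -3.82577956e+01, -3.60988104e+01, -1.40560423e-04,
        4.79748749e-03,  4.51620341e-07]), 'tool_pos': array([0.23282265, 0.47027109, 0.24155292]), 'eef_rot': array([[ 4.43733965e-01,  8.96158281e-01, -7.08862004e-04],
       [ 8.96157459e-01, -4.43734521e-01, -1.21781641e-03],
       [-1.40590280e-03, -9.48654698e-05, -9.99999007e-01]]), 'contact_force': array([ 0.50273972, -0.37784675, -0.56090313]), 'wrist_torque': array([ 0.02368399, -0.00140076, -0.01250262]), 'opening': 1.0037193973724245}
```

View pics/top0.png

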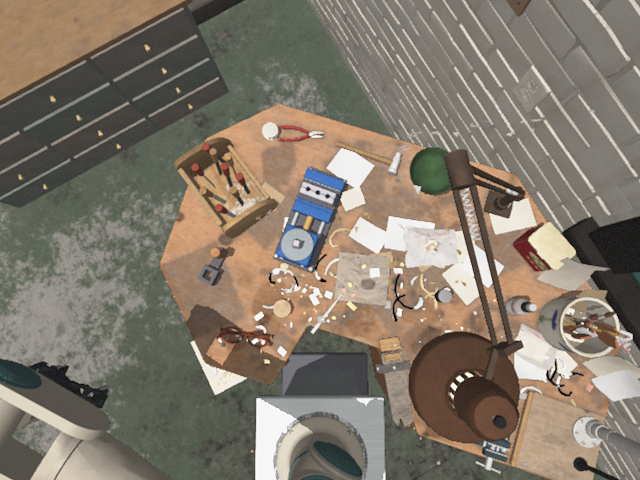

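View pics/side0.png

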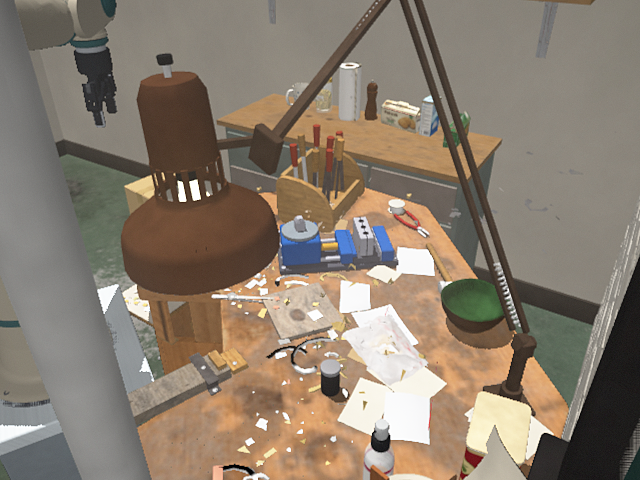

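```bash
python3 - <<'E'
from h import *
f=load('top'); P=cloud(f)
a=f['frame'][150:330,180:420][:,:,::-1]; cv2.imwrite('pics/t1.png',cv2.resize(a,None,fx=3.3,fy=3.3,interpolation=cv2.INTER_CUBIC))
f2=load('side')
a=f2['frame'][180:340,250:450][:,:,::-1]; cv2.imwrite('pics/s1.png',cv2.resize(a,None,fx=3.5,fy=3.5,interpolation=cv2.INTER_CUBIC))
for n,u,v in [('cover',288,250),('shaft',297,243),('crank hub',210,270),('knob',217,252),('cork',283,308),('slab',365,275),('bowl',432,172),('mould?',318,188),('bench',250,290)]:
    print(n,P[v,u].round(4))
E
```

```text
cover [0.513  0.0743 0.0803]
shaft [0.5262 0.0502 0.1114]
crank hub [0.469 0.278 0.025]
knob [0.5105 0.2508 0.0681]
cork [0.3723 0.0919 0.018 ]
slab [ 0.4547 -0.1171  0.009 ]
bowl [ 0.7239 -0.2976  0.0097]
mould? [0.6679 0.0007 0.0756]
bench [0.4183 0.1791 0.0014]
```

View pics/t1.png

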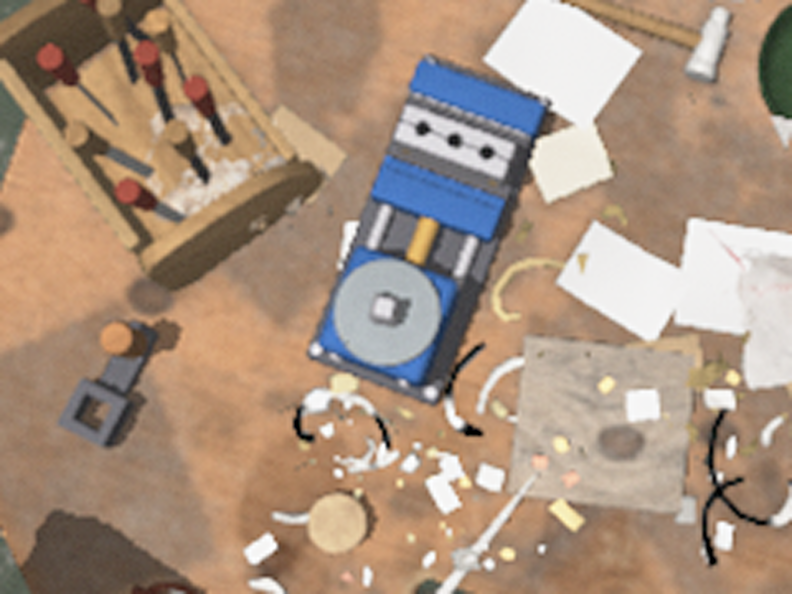

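View pics/s1.png

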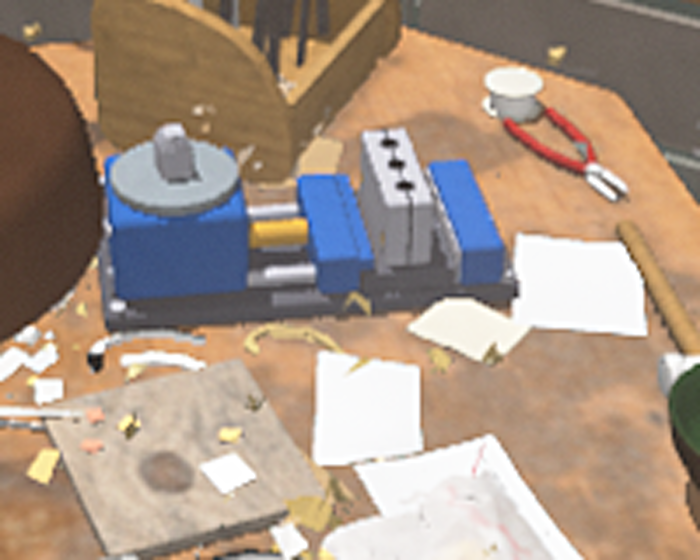

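```bash
python3 - <<'E'
from h import *
from scipy.optimize import least_squares
f=load('top'); P=cloud(f); Z=P[...,2]; X=P[...,0]; Y=P[...,1]
v,u=np.mgrid[0:480,0:640]
def reg(u0,u1,v0,v1,z0,z1): return (u>=u0)&(u<u1)&(v>=v0)&(v<v1)&(Z>z0)&(Z<z1)
def rect(n,m):
    p=P[m]; r=cv2.minAreaRect((p[:,:2]*1000).astype(np.float32)); print(n,len(p),'mean',p.mean(0).round(4),'c',np.round(r[0],1),np.round(r[1],1),round(r[2],1))
rect('mouldtop',reg(295,345,165,215,.068,.080))
rect('cover',reg(275,325,225,275,.075,.085))
rect('shaft',reg(280,315,225,260,.102,.12))
rect('hub',reg(190,230,245,290,.024,.036))
rect('arm',reg(190,235,235,290,.008,.018))
rect('knob',reg(200,235,240,265,.062,.08))
rect('cork',reg(265,300,290,325,.014,.026))
rect('slab',reg(320,400,245,310,.0055,.0125))
rect('base',reg(265,350,160,275,.008,.0155))
rect('jaws',reg(285,350,160,225,.036,.047))
rect('bowl',reg(400,460,140,200,.03,.07))
# heights map
for a in np.arange(.2,.8,.05):
    print('%.2f'%a,[ '%3.0f'%(1000*np.nanmax(np.where((abs(X-a)<.025)&(abs(Y-b)<.025),Z,-.001))) for b in np.arange(.4,-.45,-.05)])
f2=load('side');Q=cloud(f2);print('side')
for a in np.arange(.2,.8,.05):
    print('%.2f'%a,[ '%3.0f'%(1000*np.nanmax(np.where((abs(Q[...,0]-a)<.025)&(abs(Q[...,1]-b)<.025),Q[...,2],-.001))) for b in np.arange(.4,-.45,-.05)])
E
```

```text
mouldtop 420 mean [0.658  0.0011 0.0731] c [658.8   0.9] [88.8 30.7] 68.5
cover 742 mean [0.5278 0.0518 0.0798] c [528.3  52.2] [79.6 78. ] 64.6
shaft 61 mean [0.5275 0.0515 0.1073] c [528.4  51.6] [18.5 19.2] 75.7
hub 195 mean [0.461  0.2795 0.0306] c [481.2 270.2] [41.6 91. ] 63.5
arm 158 mean [0.4887 0.2624 0.0132] c [499.3 256.2] [ 33.  131.2] 62.6
knob 93 mean [0.5107 0.2529 0.0696] c [510.5 253.5] [23.3 24. ] 42.4
cork 251 mean [0.3731 0.0939 0.0198] c [373.6  93. ] [43.4 42.5] 89.6
slab 2558 mean [ 0.4484 -0.112   0.0089] c [ 450.6 -103.8] [204.2 164. ] 89.7
base 1068 mean [0.5614 0.0078 0.0115] c [609.2  30.5] [217.1 301.6] 89.3
jaws 982 mean [0.6569 0.0017 0.0408] c [648.1   4.9] [105.2 142.3] 69.2
bowl 434 mean [ 0.7326 -0.2815  0.0466] c [ 716.3 -282.5] [121.5 103.2] 4.2
0.20 ['351', '545', '541', '524', '  6', '  9', '  6', ' -1', ' -1', ' -1', ' -1', '326', '510', '554', '531', '374', '  3']
0.25 ['556', '548', '  6', '  7', '  8', ' 11', ' 11', '  2', ' -1', ' -1', ' -1', '340', '514', '554', '532', '385', ' -1']
0.30 ['556', '  3', '  7', ' 26', ' 27', ' 27', ' 20', ' 
[... 2247 characters left out ...]
 80', '111', ' 83', ' 10', ' 16', ' 12', '574', '578', ' 25', ' 28', ' 18']
0.60 ['  1', '  4', '  1', '197', '201', '125', ' 88', ' 71', ' 43', ' 42', ' 22', ' 22', '561', '574', '513', '423', '334']
0.65 [' -1', ' -1', '123', '206', '189', '187', ' 95', ' 75', ' 76', ' 75', ' 12', '177', '  4', ' 60', ' 61', ' 58', '259']
0.70 [' -1', '128', '209', '215', '205', '186', '  5', ' 75', ' 74', ' 44', '  9', '  8', '200', ' 60', ' 26', '383', '370']
0.75 [' -1', '128', '129', '192', ' 60', '  4', '  3', ' 41', ' 42', '  8', ' 16', '146', '202', '224', '284', '286', '368']
0.80 [' -1', ' -1', '113', '112', ' 58', ' 24', ' 24', ' 11', '  6', ' 16', ' 19', ' 18', '165', '172', ' 57', '  2', ' -1']
```

```bash
python3 - <<'E'
from h import *
f=load('top'); P=cloud(f); Z=P[...,2]
def crop(n,u0,u1,v0,v1,s):
    a=f['frame'][v0:v1,u0:u1][:,:,::-1]; cv2.imwrite('pics/'+n+'.png',cv2.resize(a,None,fx=s,fy=s,interpolation=cv2.INTER_CUBIC))
crop('shaftz',280,316,226,262,16); crop('crankz',190,234,240,290,12)
np.set_printoptions(linewidth=250)
print((Z[236:250,286:308]*1000).round(0).astype(int))
print((Z[256:288,194:230]*1000).round(0).astype(int))
E
```

```text
[[                  80                   83                   80                   82                   81                   78                   83                   81                   81                   79                   82
                    83 -9223372036854775808                   84                   80                   80                   78                   82                   84                   80                   83                   83]
 [                  82                   83                   81                   80                   81                   80                   75                   76                   80                   82                   83
                    82                   79                   79                   83                   78                   81                   74                   77                   81                   81                   80]
 [                  78                   80                   78                   81                   80                   79                   84                  
[... 5015 characters left out ...]
                  80                   78                   82                   78                   82                   81                   78                   81 -9223372036854775808
                    82                   82                   82                   79                   82                   81                   77                   79                   79                   77                   77]]
[[-2  1  0 ...  0  0 -3]
 [ 3  0 -1 ... -4  1  1]
 [ 0 -2  2 ... -1 -1  1]
 ...
 [ 1 -2  3 ...  0 -3  2]
 [-3 -4  3 ...  3 -2  2]
 [-1 -2  0 ... -1 -1 -4]]<stdin>:7: RuntimeWarning: invalid value encountered in cast
<stdin>:8: RuntimeWarning: invalid value encountered in cast
```

View pics/shaftz.png

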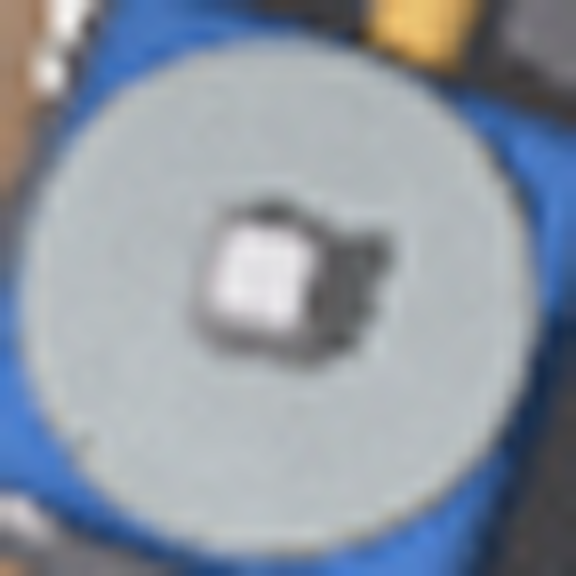

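View pics/crankz.png

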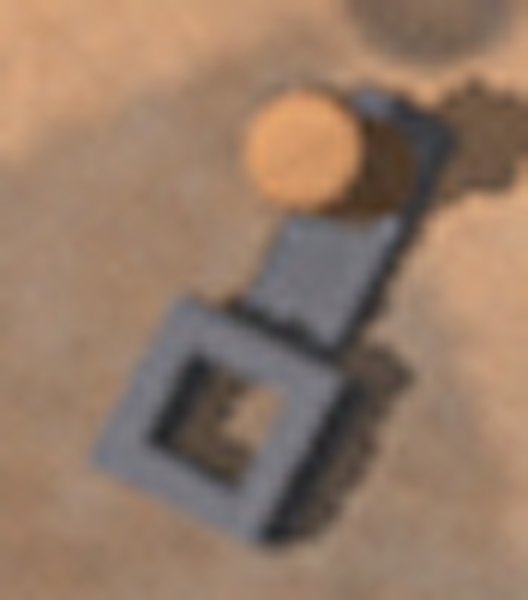

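```bash
python3 - <<'E'
from h import *
f=load('top')
def w(x,y,s,u0,v0,z): return onplane(f,(x+.5)/s-.5+u0,(y+.5)/s-.5+v0,z)
c=np.array([w(x,y,12,190,240,.030) for x,y in [(95,458),(180,298),(352,375),(265,545)]])[:,:2]
print('hub c',c.mean(0).round(4),'sides',np.linalg.norm(np.roll(c,-1,0)-c,axis=1).round(4),'ang',[np.degrees(np.arctan2(*(np.roll(c,-1,0)-c)[i][::-1])).round(1) for i in range(4)])
h=np.array([w(x,y,12,190,240,.030) for x,y in [(152,438),(195,350),(283,388),(240,488)]])[:,:2];print('hole c',h.mean(0),np.linalg.norm(np.roll(h,-1,0)-h,axis=1).round(4))
k=w(303,150,12,190,240,.070)[:2]; print('knob',k, np.linalg.norm(k-c.mean(0)),np.degrees(np.arctan2(*(k-c.mean(0))[::-1])))
# shaft: subpixel via upsampled
g=cv2.cvtColor(f['frame'],cv2.COLOR_RGB2GRAY)[226:262,280:316]
G=cv2.resize(g,None,fx=16,fy=16,interpolation=cv2.INTER_CUBIC)
for th in(205,215,225):
    cs,_=cv2.findContours((G>th).astype(np.uint8),cv2.RETR_EXTERNAL,cv2.CHAIN_APPROX_NONE)
    q=max((q for q in cs if abs(q[:,0,0].mean()-260)<40 and abs(q[:,0,1].mean()-275)<40),key=len)
    W=np.array([w(x,y,16,280,226,.109)[:2] for x,y in q[:,0]]); r=cv2.minAreaRect((W*1000).astype(np.float32)); print(th,r, W.mean(0))
# cover circle
d=np.array([w(x,y,16,280,226,.080)[:2] for x,y in [(20,290),(280,38),(540,300),(270,553)]]); print('cover',d.round(4),(d[0]+d[2])/2,(d[1]+d[3])/2)
# image clamp axis: blue jaws + mould edges
P=cloud(f);Z=P[...,2];v,u=np.mgrid[0:480,0:640]
m=(Z>.068)&(Z<.08)&(u>295)&(u<345)&(v>165)&(v<215);p=P[m]*1000
print(cv2.minAreaRect(p[:,:2].astype(np.float32)))
# slab by colour corners (t1 pic scale 3.3 offset 180,150)
s=np.array([w(x,y,3.3,180,150,.009)[:2] for x,y in [(524,337),(692,346),(688,510),(513,493)]]); print('slab',s.round(4),s.mean(0).round(4),np.linalg.norm(np.roll(s,-1,0)-s,axis=1))
cv2.imwrite('pics/slabz.png',cv2.resize(f['frame'][240:320,325:405][:,:,::-1],None,fx=8,fy=8,interpolation=cv2.INTER_CUBIC))
E
```

```text
hub c [0.4575 0.2811] sides [0.0377 0.0405 0.0397 0.0409] ang [np.float64(-26.9), np.float64(-114.1), np.float64(153.8), np.float64(63.1)]
hole c [0.45806877 0.28232059] [0.0204 0.0206 0.0227 0.0217]
knob [0.51025423 0.25575596] 0.05858244721709103 -25.680391544157768
205 ((527.2188110351562, 53.16656494140625), (11.604670524597168, 11.740345001220703), 77.22969055175781) [0.52710613 0.05309102]
215 ((527.2936401367188, 53.013587951660156), (10.636661529541016, 10.649453163146973), 76.5541000366211) [0.5271033  0.05298167]
225 ((527.1419067382812, 53.10771942138672), (9.17310905456543, 9.263962745666504), 77.63954162597656) [0.52721843 0.0530809 ]
cover [[0.5287 0.092 ]
 [0.5673 0.0524]
 [0.5266 0.0127]
 [0.4882 0.0538]] [0.52762506 0.05235465] [0.52773313 0.05308793]
((658.7974243164062, 0.8857345581054688), (88.80958557128906, 30.69824981689453), 68.47903442382812)
slab [[ 0.5149 -0.0496]
 [ 0.507  -0.1806]
 [ 0.3804 -0.1745]
 [ 0.394  -0.04  ]] [ 0.4491 -0.1112] [0.13118909 0.12676552 0.13519327 0.1212919 ]
```

View pics/slabz.png

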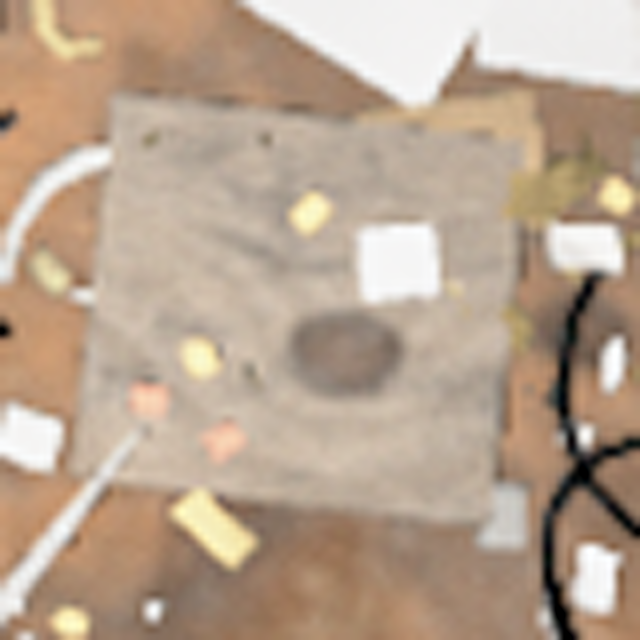

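>>> servo_tool([
  [-0.7,3,1,0,0,0],
  [-1.5,6.5,3,0,0,0],
  [-2.5,10.5,5,0,0,0],
  [-3.5,14.5,7,0,0,0],
  [-4.5,18.5,9,0,0,0],
  [-5.5,22.5,11,0,0,0],
  [-6.3,26,13,0,0,0],
  [-6.9,28.5,14,0,0,0],
  [-6.9,28.5,14,0,0,0],
  [-6.9,28.5,14,0,0,0],
], claw=60, force=70)

```text
time_s: 1.1
tool_pos: [0.4575, 0.282, 0.1019]
eef_rot: [[0.445, 0.896, -0.001], [0.896, -0.445, -0.0], [-0.001, -0.001, -1.0]]
contact_force: [-0.0, 0.3, -0.3]
opening: 0.763
```

```bash
python3 - <<'E'
from h import *
o=get_obs(); print(o['time_s'],o['tool_pos'],o['eef_rot'].round(4).tolist(),o['opening'],o['contact_force'])
f=grab('top');cv2.imwrite('pics/a1.png',cv2.resize(f['frame'][220:320,160:280][:,:,::-1],None,fx=6,fy=6,interpolation=cv2.INTER_CUBIC))
E
```

```text
1.1 [0.45754671 0.28201363 0.10190674] [[0.4447, 0.8957, -0.0012], [0.8957, -0.4447, -0.0002], [-0.0007, -0.001, -1.0]] 0.7628478859909102 [-0.03980197  0.26077387 -0.33627516]
```

View pics/a1.png

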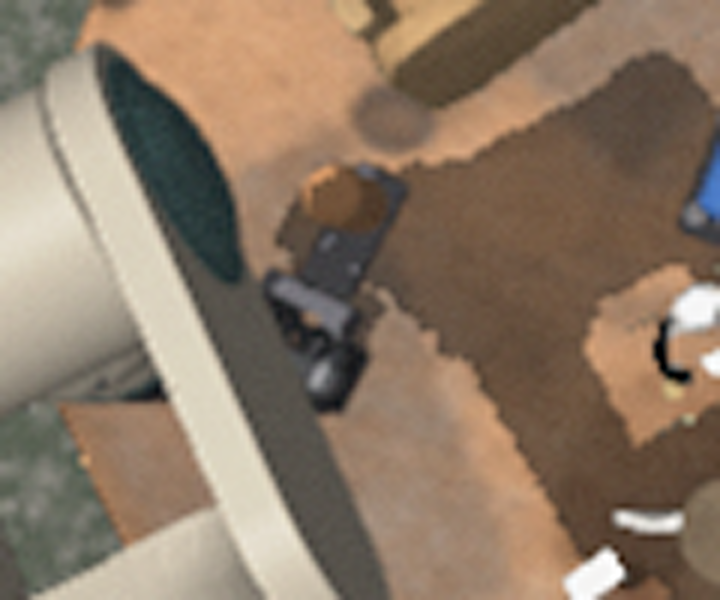

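>>> servo_tool([
  [0,0,2,0,0,0],
  [0,0,4.5,0,0,0],
  [0,0,6.5,0,0,0],
  [0,0,8,0,0,0],
  [0,0,8.7,0,0,0],
  [0,0,8.7,0,0,0],
])

```text
time_s: 1.75
tool_pos: [0.4572, 0.2825, 0.0149]
eef_rot: [[0.443, 0.896, -0.001], [0.896, -0.443, -0.0], [-0.001, -0.001, -1.0]]
contact_force: [0.0, -0.8, 0.5]
opening: 0.763
```

>>> servo_tool([
  [0,0,0,0,0,0],
  [0,0,0,0,0,0],
  [0,0,0,0,0,0],
  [0,0,0,0,0,0],
  [0,0,0,0,0,0],
  [0,0,0,0,0,0],
  [0,0,0,0,0,0],
], claw=255, force=70)

```text
time_s: 2.45
tool_pos: [0.4584, 0.2826, 0.0169]
eef_rot: [[0.444, 0.896, 0.002], [0.896, -0.444, 0.001], [0.002, 0.001, -1.0]]
contact_force: [-1.8, -1.5, 6.4]
opening: 0.457
```

>>> servo_tool([
  [0,0,-1,0,0,0],
  [0,0,-3,0,0,0],
  [0,0,-6,0,0,0],
  [0,0,-9,0,0,0],
  [0,0,-12,0,0,0],
  [0,0,-14,0,0,0],
  [0,0,-15,0,0,0],
  [0,0,-15,0,0,0],
])

```text
time_s: 3.25
tool_pos: [0.4582, 0.2824, 0.1667]
eef_rot: [[0.444, 0.896, 0.002], [0.896, -0.444, 0.001], [0.002, 0.001, -1.0]]
contact_force: [-0.2, 0.6, -3.5]
opening: 0.455
```

```bash
python3 - <<'E'
from h import *
o=get_obs(); print(o['time_s'],o['tool_pos'],o['eef_rot'].round(4).tolist(),o['opening'],o['contact_force'],o['wrist_torque'])
f=grab('side');cv2.imwrite('pics/a2.png',f['frame'][:,:,::-1])
E
```

```text
3.25 [0.45819467 0.28239976 0.16671388] [[0.4438, 0.8961, 0.0022], [0.8961, -0.4438, 0.0013], [0.0021, 0.0015, -1.0]] 0.4548910436270723 [-0.17113462  0.63461842 -3.45847854] [ 0.04128398  0.04097129 -0.0521994 ]
```

View pics/a2.png

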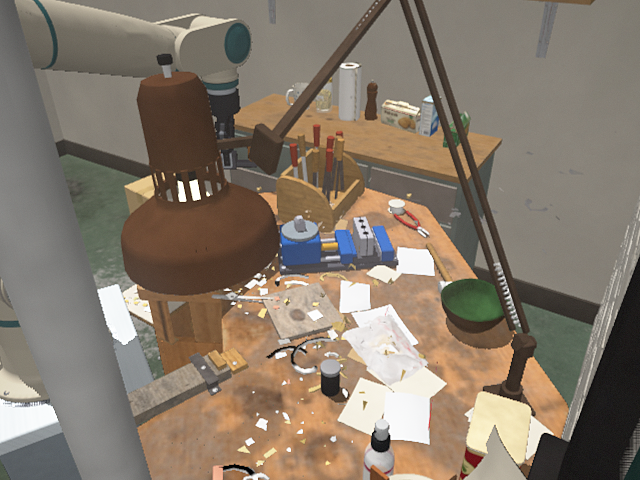

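>>> servo_tool([
  [-2,0.5,-0.5,0,0,0],
  [-5,1.3,-1,0,0,0],
  [-9,2.5,-1,0,0,0],
  [-11.5,5.5,-1,0,0,-2],
  [-13.5,9,-1,0,0,-5],
  [-15.5,12.5,-0.5,0,0,-9],
  [-17,15.5,0,0,0,-12],
  [-17.5,16.4,0,0,0,-13.4],
  [-17.5,16.4,0,0,0,-13.4],
  [-17.5,16.4,0,0,0,-13.4],
])

```text
time_s: 4.3
tool_pos: [0.5263, 0.0529, 0.1639]
eef_rot: [[0.225, 0.974, -0.003], [0.974, -0.225, 0.0], [-0.0, -0.003, -1.0]]
contact_force: [-0.2, 0.8, -2.3]
opening: 0.456
```

```bash
python3 - <<'E'
from h import *
o=get_obs(); print(o['time_s'],o['tool_pos'],o['eef_rot'].round(4).tolist(),o['opening'],o['contact_force'],o['wrist_torque'])
f=grab('side');cv2.imwrite('pics/a3.png',cv2.resize(f['frame'][130:290,230:430][:,:,::-1],None,fx=3.5,fy=3.5,interpolation=cv2.INTER_CUBIC))
f=grab('top');cv2.imwrite('pics/a3t.png',cv2.resize(f['frame'][190:290,240:360][:,:,::-1],None,fx=6,fy=6,interpolation=cv2.INTER_CUBIC))
E
```

```text
4.3 [0.52628408 0.05289047 0.16391359] [[0.2249, 0.9744, -0.0027], [0.9744, -0.2249, 0.0003], [-0.0003, -0.0027, -1.0]] 0.4559926485728987 [-0.16400529  0.81673363 -2.28951861] [0.01727917 0.030536   0.00381719]
```

View pics/a3.png

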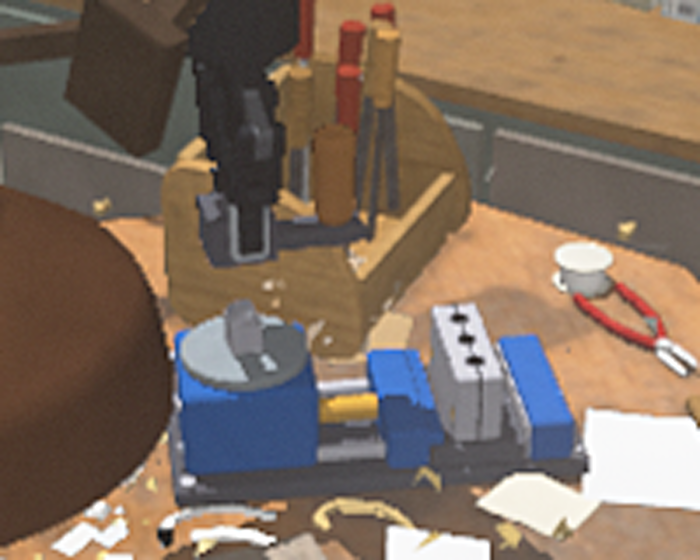

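View pics/a3t.png

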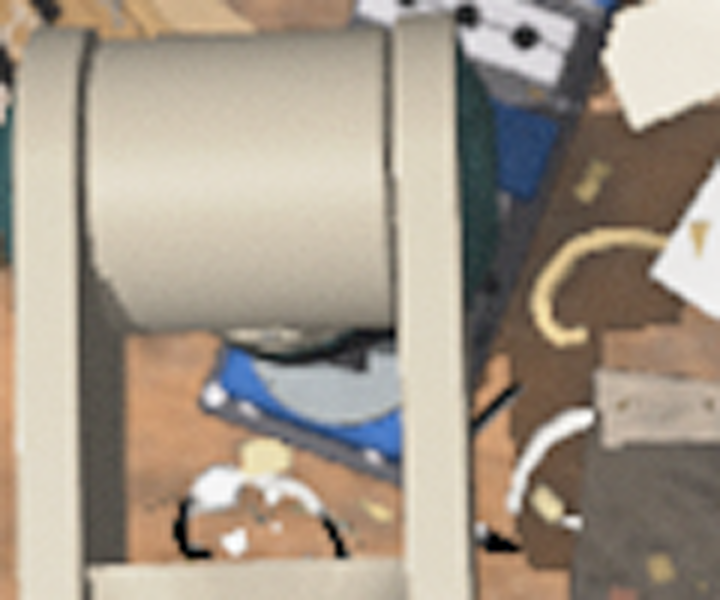

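```bash
cat >> h.py <<'E'
def proj(f,X):
    c=np.asarray(X)@f['R'].T+f['t']; F=foc(f); return np.stack([c[:,0]/c[:,2]*F+f['cx'],c[:,1]/c[:,2]*F+f['cy']],1)
def box(cx,cy,yaw,hx,hy,z0,z1,ox=0):
    c,s=np.cos(yaw),np.sin(yaw); q=[]
    for z in(z0,z1):
        for a,b in((-hx,-hy),(hx,-hy),(hx,hy),(-hx,hy)): a+=ox; q.append([cx+c*a-s*b,cy+s*a+c*b,z])
    return np.array(q)
def draw(img,f,q,u0,v0,s,col):
    p=(proj(f,q)-[u0,v0]+.5)*s-.5
    for i in range(4):
        for a,b in((i,(i+1)%4),(i+4,(i+1)%4+4),(i,i+4)): cv2.line(img,tuple(int(t) for t in p[a].round()),tuple(int(t) for t in p[b].round()),col,1,cv2.LINE_AA)
E
python3 - <<'E'
from h import *
f=load('side'); u0,v0,s=270,170,8
im=cv2.resize(f['frame'][v0:v0+75,u0:u0+75][:,:,::-1],None,fx=s,fy=s,interpolation=cv2.INTER_CUBIC)
cv2.imwrite('pics/a4n.png',im); 
y=np.radians(-13)
o=get_obs()['tool_pos']
z=o[2]-.0165
draw(im,f,box(o[0],o[1],y,.02,.02,z,z+.03),u0,v0,s,(0,255,0))
draw(im,f,box(o[0],o[1],y,.0115,.0115,z,z+.0001),u0,v0,s,(255,0,255))
draw(im,f,box(.5275,.0525,y,.01,.01,.08,.1),u0,v0,s,(0,0,255))
draw(im,f,box(.5275,.0525,y,.0058,.0058,.1089,.109),u0,v0,s,(0,255,255))
cv2.imwrite('pics/a4.png',im)
E
```

```text
(no output)
```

View pics/a4.png

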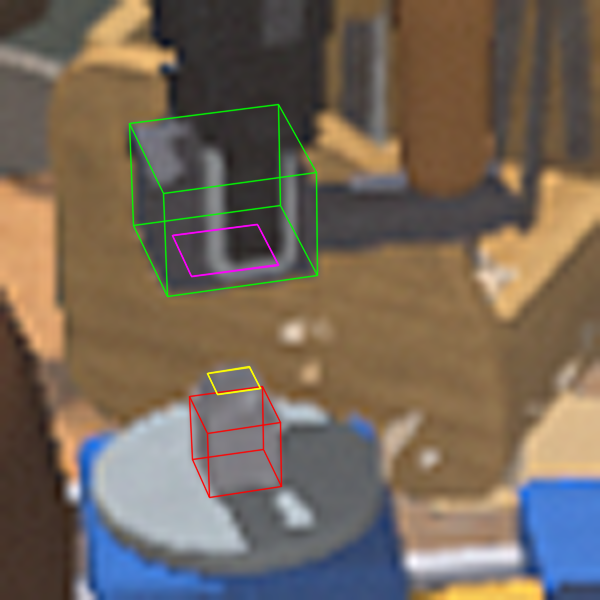

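View pics/a4n.png

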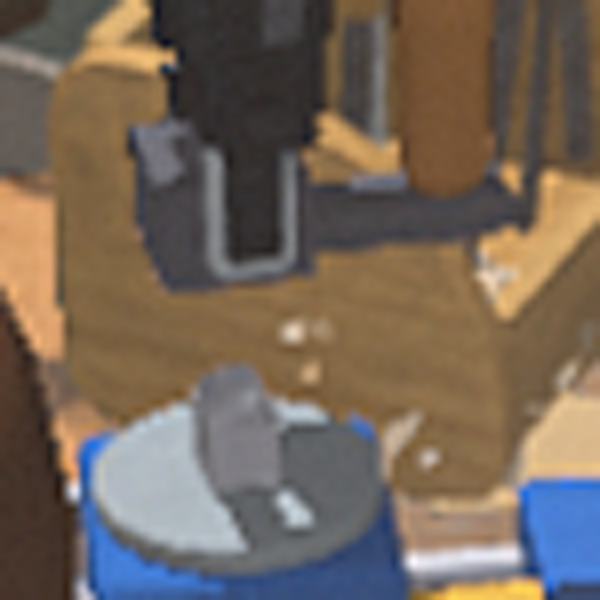

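>>> servo_tool([
  [0,0.1,1,0,0,0],
  [0,0.1,2,0,0,0],
  [0,0.1,3,0,0,0],
  [0,0.1,3.5,0,0,0],
  [0,0.1,3.5,0,0,0],
])

```text
time_s: 4.9
tool_pos: [0.5274, 0.0524, 0.1289]
eef_rot: [[0.224, 0.975, -0.002], [0.975, -0.224, 0.0], [-0.001, -0.002, -1.0]]
contact_force: [-0.3, 0.2, -3.0]
opening: 0.451
```

```bash
python3 - <<'E'
from h import *
f=grab('side'); u0,v0,s=270,170,8
print(get_obs()['tool_pos'],get_obs()['contact_force'])
im=cv2.resize(f['frame'][v0:v0+75,u0:u0+75][:,:,::-1],None,fx=s,fy=s,interpolation=cv2.INTER_CUBIC)
y=np.radians(-13)
o=get_obs()['tool_pos']
z=o[2]-.0155
draw(im,f,box(o[0],o[1],y,.02,.02,z,z+.03),u0,v0,s,(0,255,0))
draw(im,f,box(.5275,.0525,y,.01,.01,.08,.1),u0,v0,s,(0,0,255))
cv2.imwrite('pics/a5.png',im)
E
```

```text
[0.52780618 0.05238975 0.1297929 ] [ 0.09167333  0.51697805 -2.22336257]
```

View pics/a5.png

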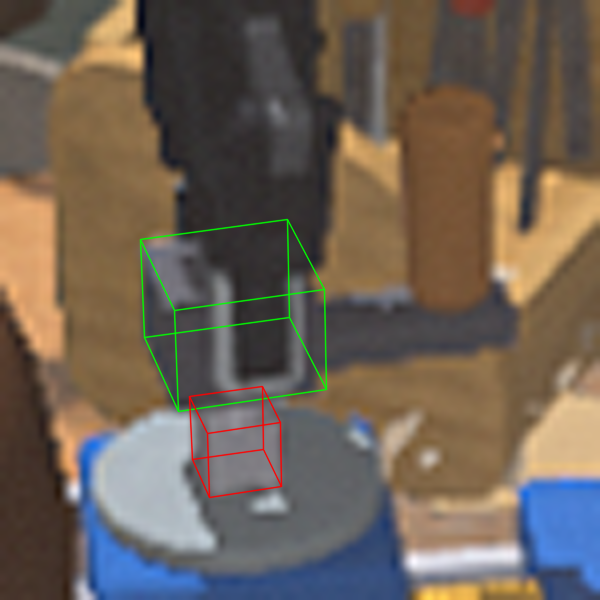

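>>> servo_tool([
  [0,0,0.4,0,0,0],
  [0,0,0.8,0,0,0],
  [0,0,1.2,0,0,0],
  [0,0,1.2,0,0,0],
])

```text
time_s: 5.35
tool_pos: [0.5277, 0.0523, 0.1175]
eef_rot: [[0.224, 0.975, -0.001], [0.975, -0.224, 0.0], [-0.0, -0.001, -1.0]]
contact_force: [-0.5, -0.1, -2.3]
opening: 0.456
```

>>> servo_tool([
  [0,0,0.4,0,0,0],
  [0,0,0.8,0,0,0],
  [0,0,1.2,0,0,0],
  [0,0,1.5,0,0,0],
  [0,0,1.8,0,0,0],
  [0,0,1.8,0,0,0],
])

```text
time_s: 5.95
tool_pos: [0.5278, 0.0524, 0.0997]
eef_rot: [[0.224, 0.975, -0.001], [0.975, -0.224, 0.0], [-0.0, -0.001, -1.0]]
contact_force: [0.1, 0.6, -3.0]
opening: 0.455
```

>>> servo_tool([
  [0,0,0.1,0,0,0],
  [0,0,0.2,0,0,0],
  [0,0,0.2,0,0,0],
])

```text
time_s: 6.25
tool_pos: [0.528, 0.0524, 0.0983]
eef_rot: [[0.224, 0.975, 0.0], [0.975, -0.224, 0.0], [0.0, 0.0, -1.0]]
contact_force: [-0.5, -0.8, -2.9]
opening: 0.454
```

>>> servo_tool([
  [0,0,0,0,0,0],
  [0,0,0,0,0,0],
  [0,0,0,0,0,0],
  [0,0,0,0,0,0],
  [0,0,0,0,0,0],
], claw=70)

```text
time_s: 6.75
tool_pos: [0.5281, 0.0524, 0.0985]
eef_rot: [[0.224, 0.975, 0.0], [0.975, -0.224, 0.0], [0.0, 0.0, -1.0]]
contact_force: [0.5, 0.6, 0.7]
opening: 0.725
```

```bash
python3 - <<'E'
from h import *
f=grab('side'); u0,v0,s=270,170,8
print(get_obs()['tool_pos'],get_obs()['contact_force'])
im=cv2.resize(f['frame'][v0:v0+75,u0:u0+75][:,:,::-1],None,fx=s,fy=s,interpolation=cv2.INTER_CUBIC)
y=np.radians(-13)
draw(im,f,box(.5275,.0525,y,.02,.02,.08,.11),u0,v0,s,(0,255,0))
cv2.imwrite('pics/a6.png',im)
E
```

```text
[0.52809477 0.05237919 0.09842082] [-0.26092402 -0.38449118 -1.22228239]
```

View pics/a6.png

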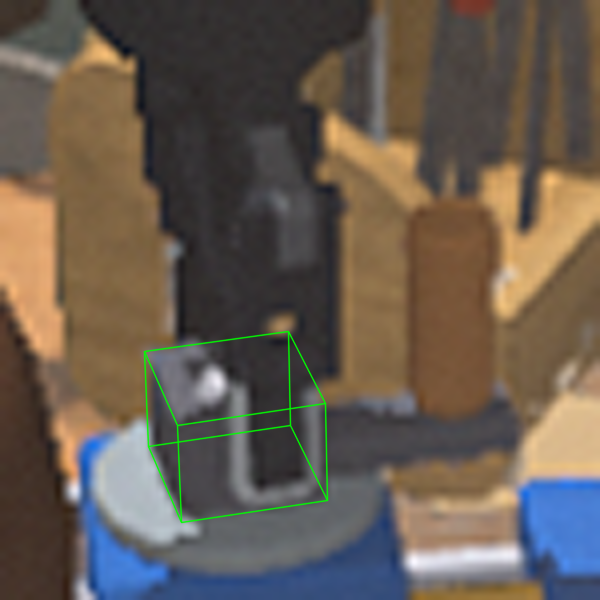

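>>> servo_tool([
  [0,0,-1.5,0,0,0],
  [0,0,-4,0,0,0],
  [0,0,-7,0,0,0],
  [0,0,-10,0,0,0],
  [0,0,-11,0,0,0],
])

```text
time_s: 7.3
tool_pos: [0.5293, 0.0524, 0.2132]
eef_rot: [[0.224, 0.975, 0.007], [0.975, -0.224, 0.0], [0.002, 0.007, -1.0]]
contact_force: [0.2, -0.5, 0.2]
opening: 0.727
```

```bash
python3 - <<'E'
from h import *
print(get_obs()['tool_pos'])
f=load('side'); f0=grab('side')
cv2.imwrite('pics/b1.png',cv2.resize(f0['frame'][150:260,240:400][:,:,::-1],None,fx=5,fy=5,interpolation=cv2.INTER_CUBIC))
Q=cloud(f0); m=(Q[...,2]>.11)&(Q[...,2]<.25)&(Q[...,0]>.5)&(Q[...,0]<.72)&(Q[...,1]>.11)&(Q[...,1]<.25)
p=Q[m]; d=np.hypot(p[:,0]-.5275,p[:,1]-.0525); i=np.argsort(d)[::15][:12]; print(np.c_[p[i],d[i]].round(3))
E
```

```text
[0.5292994  0.05241974 0.21322352]
[[0.61  0.139 0.111 0.12 ]
 [0.615 0.144 0.112 0.127]
 [0.611 0.151 0.115 0.129]
 [0.619 0.146 0.113 0.131]
 [0.603 0.161 0.118 0.132]
 [0.587 0.174 0.116 0.136]
 [0.581 0.179 0.113 0.138]
 [0.62  0.157 0.113 0.139]
 [0.581 0.184 0.113 0.142]
 [0.576 0.189 0.128 0.144]
 [0.574 0.192 0.122 0.147]
 [0.569 0.197 0.126 0.151]]
```

View pics/b1.png

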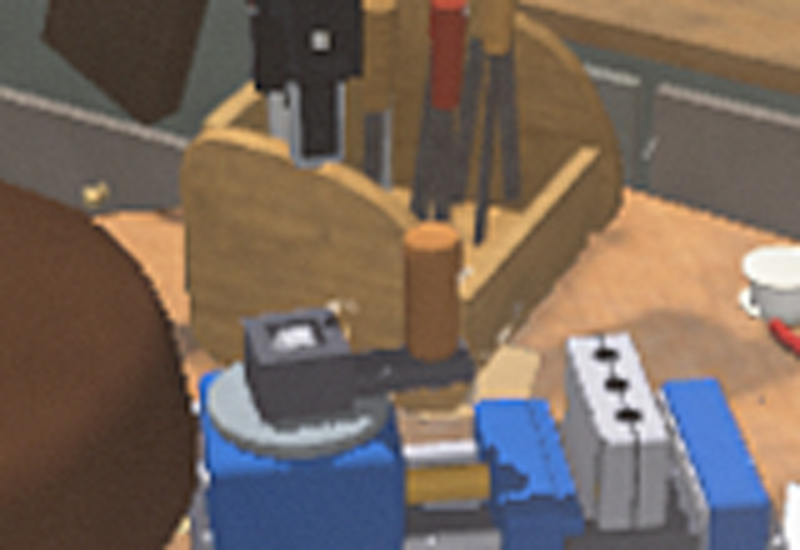

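```bash
python3 - <<'E'
from h import *
for n in('side','top'):
    f0=grab(n) if n=='top' else load(n)
    Q=cloud(f0); m=(Q[...,2]>.165)&(Q[...,2]<.25)&(Q[...,0]>.45)&(Q[...,0]<.72)&(Q[...,1]>.11)&(Q[...,1]<.3)
    p=Q[m]; d=np.hypot(p[:,0]-.5275,p[:,1]-.0525); i=np.argsort(d)[::6][:12]; print(np.c_[p[i],d[i]].round(3))
E
```

```text
[[0.637 0.178 0.177 0.166]
 [0.634 0.183 0.186 0.168]
 [0.633 0.185 0.188 0.169]
 [0.639 0.182 0.178 0.171]
 [0.641 0.181 0.167 0.171]
 [0.638 0.184 0.187 0.172]
 [0.638 0.185 0.179 0.172]
 [0.64  0.184 0.172 0.173]
 [0.642 0.183 0.169 0.174]
 [0.645 0.183 0.183 0.176]
 [0.648 0.185 0.185 0.179]
 [0.664 0.17  0.187 0.18 ]]
[[0.635 0.183 0.173 0.169]
 [0.633 0.186 0.18  0.17 ]
 [0.634 0.186 0.167 0.171]
 [0.64  0.182 0.169 0.171]
 [0.599 0.209 0.167 0.172]
 [0.638 0.185 0.188 0.172]
 [0.636 0.187 0.188 0.173]
 [0.6   0.21  0.172 0.173]
 [0.643 0.182 0.188 0.174]
 [0.636 0.189 0.187 0.175]
 [0.602 0.211 0.197 0.175]
 [0.595 0.215 0.199 0.176]]
```

>>> servo_tool([
  [0,2,0,0,0,0],
  [0,4,0,0,0,0],
  [0,5.8,1,0,0,0],
  [0,5.8,3,0,0,0],
  [0,5.8,5,0,0,0],
  [0,5.8,7,0,0,0],
  [0,5.8,8,0,0,0],
  [0,5.8,8,0,0,0],
])

```text
time_s: 8.2
tool_pos: [0.5831, 0.0394, 0.1254]
eef_rot: [[0.224, 0.975, -0.005], [0.975, -0.224, 0.0], [-0.001, -0.005, -1.0]]
contact_force: [0.4, 0.7, 0.2]
opening: 0.727
```

>>> servo_tool([
  [0,0,0,0,0,0],
  [0,0,0,0,0,0],
  [0,0,0,0,0,0],
  [0,0,0,0,0,0],
  [0,0,0,0,0,0],
  [0,0,0,0,0,0],
  [0,0,0,0,0,0],
], claw=255, force=25)

```text
time_s: 8.9
tool_pos: [0.5853, 0.0392, 0.1295]
eef_rot: [[0.224, 0.975, 0.003], [0.975, -0.224, -0.0], [0.0, 0.003, -1.0]]
contact_force: [1.9, -0.3, 5.5]
opening: 0.297
```

```bash
python3 - <<'E'
from h import *
f=grab('side'); o=get_obs()
print(o['tool_pos'],o['contact_force'],o['wrist_torque'],o['opening'],o['joint_positions'])
cv2.imwrite('pics/b2.png',cv2.resize(f['frame'][150:260,240:400][:,:,::-1],None,fx=5,fy=5,interpolation=cv2.INTER_CUBIC))
E
```

```text
[0.58528337 0.03924768 0.12950273] [ 1.86533265 -2.07932099  5.43241078] [-0.15148288 -0.15873374  0.00961501] 0.29559368659361507 [ 4.07940256e-03  2.83944614e-01  1.36840372e+00 -1.49983545e-04
  1.48664346e+00 -1.34066711e+00]
```

View pics/b2.png

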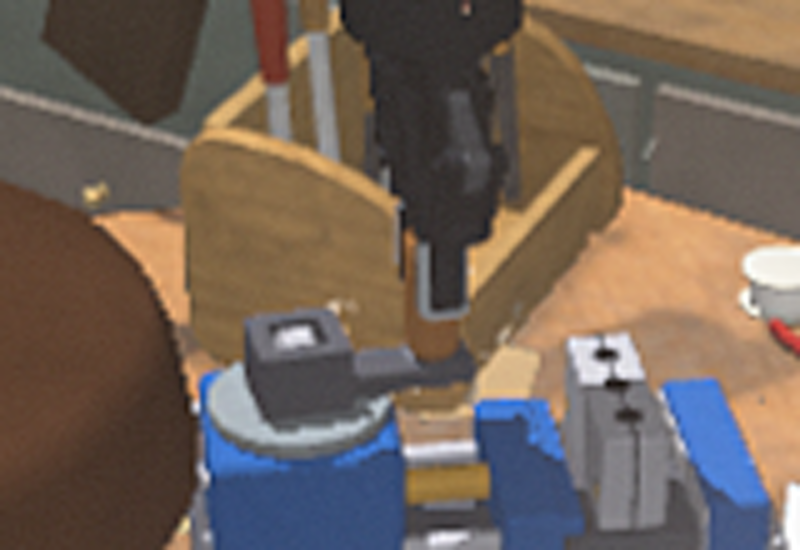

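>>> servo_tool([
  [1.04,-0.09,0,0,0,0],
  [2.05,-0.36,0,0,0,0],
  [3.0,-0.8,0,0,0,0],
  [3.86,-1.4,0,0,0,0],
  [4.6,-2.14,0,0,0,0],
  [5.2,-3.0,0,0,0,0],
  [5.64,-3.95,0,0,0,0],
  [5.91,-4.96,0,0,0,0],
  [6.0,-6.0,0,0,0,0],
  [5.91,-7.04,0,0,0,0],
])

```text
time_s: 9.95
tool_pos: [0.5304, 0.1134, 0.1297]
eef_rot: [[0.224, 0.975, 0.005], [0.975, -0.224, 0.001], [0.003, 0.005, -1.0]]
contact_force: [5.6, 0.6, 4.3]
opening: 0.296
```

```bash
python3 - <<'E'
from h import *
f=grab('side'); o=get_obs()
d=o['tool_pos'][:2]-[.5275,.0525]; print(o['tool_pos'],o['contact_force'],o['wrist_torque'],o['opening'],np.hypot(*d),np.degrees(np.arctan2(d[1],d[0]))+13)
cv2.imwrite('pics/b3.png',cv2.resize(f['frame'][150:260,240:400][:,:,::-1],None,fx=5,fy=5,interpolation=cv2.INTER_CUBIC))
for k in range(10,121,11):pass
E
```

```text
[0.52917097 0.11357454 0.12954157] [4.65700911 1.5421502  4.86424517] [ 0.32311413 -0.80297129 -0.04436771] 0.29715554901060454 0.06109739126114337 101.4328030880901
```

View pics/b3.png

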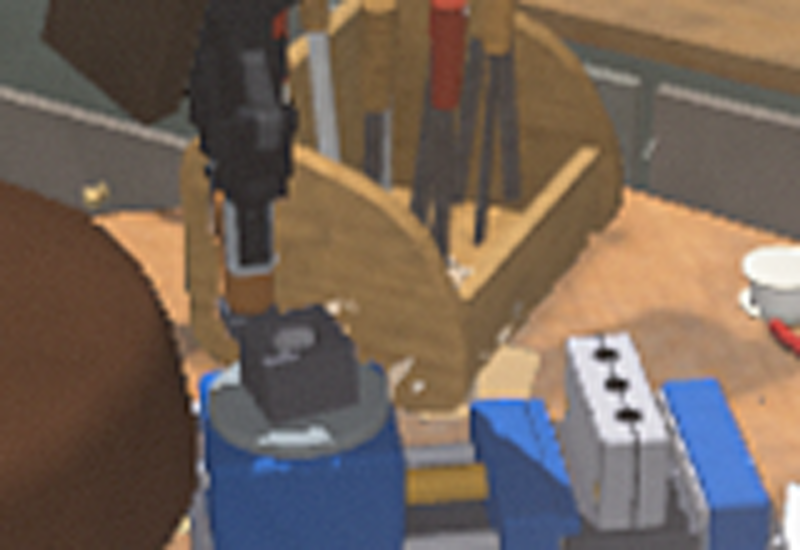

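```bash
python3 - <<'E'
import numpy as np
p=100
for k in range(8):
    q=np.minimum(p+15*np.arange(1,11),1166)
    x=6*(np.sin(np.radians(q))-np.sin(np.radians(p)));y=6*(np.cos(np.radians(q))-np.cos(np.radians(p)))
    print(p,[[round(a,2),round(b,2),0,0,0,0] for a,b in zip(x,y)]); p=q[-1]
E
```

```text
100 [[np.float64(-0.47), np.float64(-1.49), 0, 0, 0, 0], [np.float64(-1.31), np.float64(-2.81), 0, 0, 0, 0], [np.float64(-2.47), np.float64(-3.87), 0, 0, 0, 0], [np.float64(-3.86), np.float64(-4.6), 0, 0, 0, 0], [np.float64(-5.39), np.float64(-4.94), 0, 0, 0, 0], [np.float64(-6.95), np.float64(-4.87), 0, 0, 0, 0], [np.float64(-8.44), np.float64(-4.4), 0, 0, 0, 0], [np.float64(-9.77), np.float64(-3.55), 0, 0, 0, 0], [np.float64(-10.82), np.float64(-2.4), 0, 0, 0, 0], [np.float64(-11.55), np.float64(-1.01), 0, 0, 0, 0]]
250 [[np.float64(-0.34), np.float64(1.53), 0, 0, 0, 0], [np.float64(-0.27), np.float64(3.09), 0, 0, 0, 0], [np.float64(0.2), np.float64(4.59), 0, 0, 0, 0], [np.float64(1.04), np.float64(5.91), 0, 0, 0, 0], [np.float64(2.2), np.float64(6.97), 0, 0, 0, 0], [np.float64(3.59), np.float64(7.69), 0, 0, 0, 0], [np.float64(5.12), np.float64(8.03), 0, 0, 0, 0], [np.float64(6.68), np.float64(7.96), 0, 0, 0, 0], [np.float64(8.17), np.float64(7.49), 0, 0, 0, 0], [np.float64(9.49), np.float64(6.65), 0, 0, 0, 0]]
400 [[np.float64(1.06), np.float64(-1.15), 0, 0, 0, 0], [np.float64(1.7
[... 2316 characters left out ...]
4), np.float64(4.4), 0, 0, 0, 0], [np.float64(9.77), np.float64(3.55), 0, 0, 0, 0], [np.float64(10.82), np.float64(2.4), 0, 0, 0, 0], [np.float64(11.55), np.float64(1.01), 0, 0, 0, 0]]
1150 [[np.float64(0.34), np.float64(-1.53), 0, 0, 0, 0], [np.float64(0.35), np.float64(-1.63), 0, 0, 0, 0], [np.float64(0.35), np.float64(-1.63), 0, 0, 0, 0], [np.float64(0.35), np.float64(-1.63), 0, 0, 0, 0], [np.float64(0.35), np.float64(-1.63), 0, 0, 0, 0], [np.float64(0.35), np.float64(-1.63), 0, 0, 0, 0], [np.float64(0.35), np.float64(-1.63), 0, 0, 0, 0], [np.float64(0.35), np.float64(-1.63), 0, 0, 0, 0], [np.float64(0.35), np.float64(-1.63), 0, 0, 0, 0], [np.float64(0.35), np.float64(-1.63), 0, 0, 0, 0]]
```

>>> servo_tool([
  [-0.47,-1.49,0,0,0,0],
  [-1.31,-2.81,0,0,0,0],
  [-2.47,-3.87,0,0,0,0],
  [-3.86,-4.6,0,0,0,0],
  [-5.39,-4.94,0,0,0,0],
  [-6.95,-4.87,0,0,0,0],
  [-8.44,-4.4,0,0,0,0],
  [-9.77,-3.55,0,0,0,0],
  [-10.82,-2.4,0,0,0,0],
  [-11.55,-1.01,0,0,0,0],
])

```text
time_s: 11.0
tool_pos: [0.4936, 0.0023, 0.1295]
eef_rot: [[0.224, 0.975, -0.0], [0.975, -0.224, 0.001], [0.001, -0.0, -1.0]]
contact_force: [-3.1, 4.1, 8.7]
opening: 0.292
```

```bash
cat > chk.py <<'E'
from h import *
import sys
f=grab('side'); o=get_obs()
d=o['tool_pos'][:2]-[.5275,.0525]; print(o['time_s'],o['tool_pos'],o['contact_force'],o['wrist_torque'],o['opening'],np.hypot(*d),np.degrees(np.arctan2(d[1],d[0]))+13)
cv2.imwrite('pics/%s.png'%sys.argv[1],cv2.resize(f['frame'][150:260,240:400][:,:,::-1],None,fx=5,fy=5,interpolation=cv2.INTER_CUBIC))
E
python3 chk.py b4
```

```text
11.05 [0.49517183 0.00139398 0.12947101] [-2.53093468  0.49274682  6.63222272] [ 0.56956178  0.27042243 -0.03180342] 0.29543927405344844 0.06047260296326492 -109.31625167450795
```

View pics/b4.png

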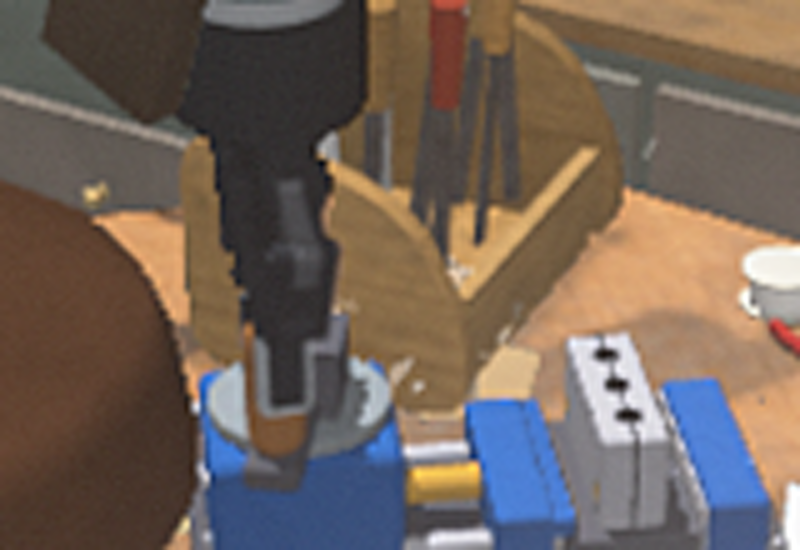

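Crank still seated and the jaw is moving. I continue.

>>> servo_tool([
  [-0.34,1.53,0,0,0,0],
  [-0.27,3.09,0,0,0,0],
  [0.2,4.59,0,0,0,0],
  [1.04,5.91,0,0,0,0],
  [2.2,6.97,0,0,0,0],
  [3.59,7.69,0,0,0,0],
  [5.12,8.03,0,0,0,0],
  [6.68,7.96,0,0,0,0],
  [8.17,7.49,0,0,0,0],
  [9.49,6.65,0,0,0,0],
])

```text
time_s: 12.05
tool_pos: [0.5808, 0.08, 0.1293]
eef_rot: [[0.225, 0.974, 0.003], [0.974, -0.225, -0.001], [-0.0, 0.003, -1.0]]
contact_force: [3.3, -2.4, 3.2]
opening: 0.294
```

>>> servo_tool([
  [1.06,-1.15,0,0,0,0],
  [1.78,-2.54,0,0,0,0],
  [2.12,-4.07,0,0,0,0],
  [2.05,-5.64,0,0,0,0],
  [1.58,-7.13,0,0,0,0],
  [0.74,-8.45,0,0,0,0],
  [-0.42,-9.51,0,0,0,0],
  [-1.8,-10.23,0,0,0,0],
  [-3.33,-10.57,0,0,0,0],
  [-4.9,-10.51,0,0,0,0],
])

```text
time_s: 13.05
tool_pos: [0.4656, 0.0571, 0.1291]
eef_rot: [[0.222, 0.975, 0.001], [0.975, -0.222, 0.004], [0.004, -0.0, -1.0]]
contact_force: [-0.2, 5.3, 5.0]
opening: 0.296
```

```bash
python3 chk.py b5
```

```text
13.1 [0.46561965 0.0551274  0.12899975] [-1.78282761  2.9289785   6.77028917] [0.66198309 0.17166153 0.02138541] 0.29784611850406806 0.06193610096152144 190.56871990238372
```

View pics/b5.png

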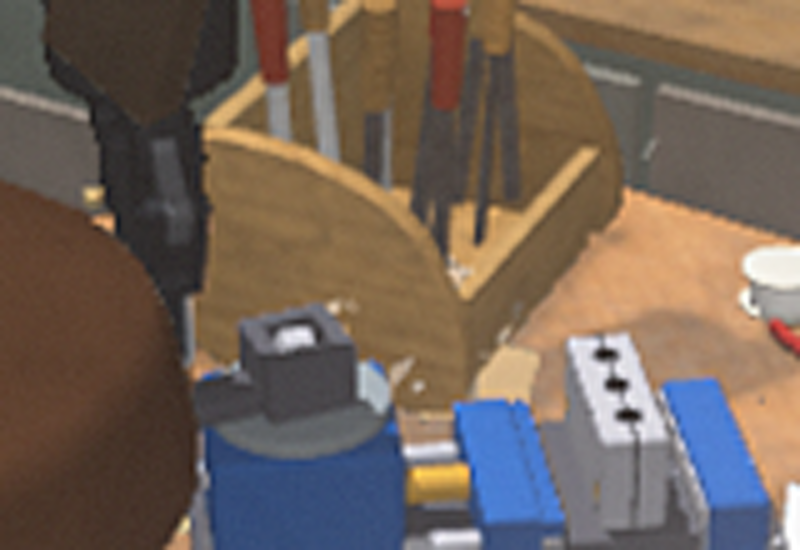

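>>> servo_tool([
  [-1.49,0.47,0,0,0,0],
  [-2.81,1.31,0,0,0,0],
  [-3.87,2.47,0,0,0,0],
  [-4.6,3.86,0,0,0,0],
  [-4.94,5.39,0,0,0,0],
  [-4.87,6.95,0,0,0,0],
  [-4.4,8.44,0,0,0,0],
  [-3.55,9.77,0,0,0,0],
  [-2.4,10.82,0,0,0,0],
  [-1.01,11.55,0,0,0,0],
])

```text
time_s: 14.1
tool_pos: [0.577, 0.0183, 0.1291]
eef_rot: [[0.226, 0.974, 0.0], [0.974, -0.226, -0.004], [-0.003, 0.001, -1.0]]
contact_force: [-1.4, -6.9, 8.1]
opening: 0.3
```

>>> servo_tool([
  [1.53,0.34,0,0,0,0],
  [3.09,0.27,0,0,0,0],
  [4.59,-0.2,0,0,0,0],
  [5.91,-1.04,0,0,0,0],
  [6.97,-2.2,0,0,0,0],
  [7.69,-3.59,0,0,0,0],
  [8.03,-5.12,0,0,0,0],
  [7.96,-6.68,0,0,0,0],
  [7.49,-8.17,0,0,0,0],
  [6.65,-9.49,0,0,0,0],
])

```text
time_s: 15.1
tool_pos: [0.499, 0.1075, 0.1292]
eef_rot: [[0.223, 0.975, 0.003], [0.975, -0.223, 0.002], [0.003, 0.003, -1.0]]
contact_force: [5.8, 1.5, 4.8]
opening: 0.292
```

>>> servo_tool([
  [-1.15,-1.06,0,0,0,0],
  [-2.54,-1.78,0,0,0,0],
  [-4.07,-2.12,0,0,0,0],
  [-5.64,-2.05,0,0,0,0],
  [-7.13,-1.58,0,0,0,0],
  [-8.45,-0.74,0,0,0,0],
  [-9.51,0.42,0,0,0,0],
  [-10.23,1.8,0,0,0,0],
  [-10.57,3.33,0,0,0,0],
  [-10.51,4.9,0,0,0,0],
])

```text
time_s: 16.1
tool_pos: [0.5227, -0.0077, 0.1293]
eef_rot: [[0.225, 0.974, -0.002], [0.974, -0.225, 0.0], [-0.0, -0.002, -1.0]]
contact_force: [-7.6, 0.5, 11.7]
opening: 0.293
```

```bash
python3 chk.py b6
```

```text
16.15 [ 0.52431108 -0.00775779  0.12923258] [-5.63228414 -2.71130198  9.16644011] [-0.13090789  0.6349776   0.05036745] 0.29668779305587817 0.060342107916273154 -80.0293449975283
```

View pics/b6.png

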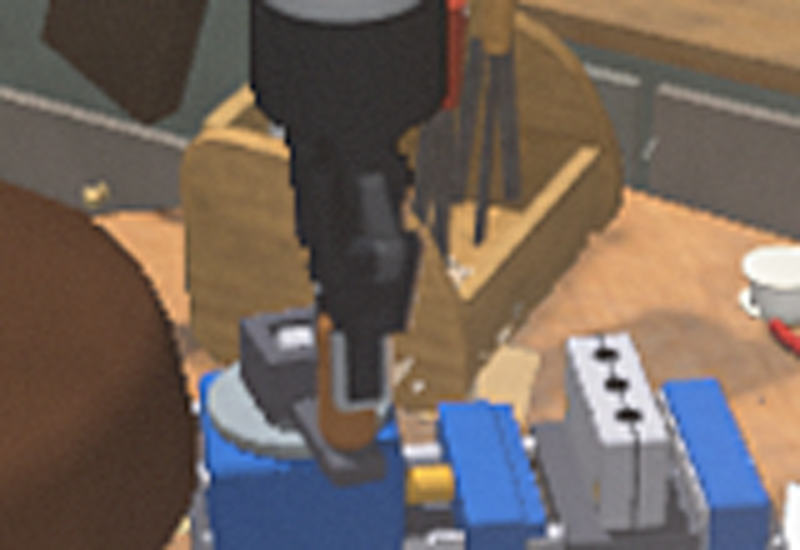

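>>> servo_tool([
  [0.47,1.49,0,0,0,0],
  [1.31,2.81,0,0,0,0],
  [2.47,3.87,0,0,0,0],
  [3.86,4.6,0,0,0,0],
  [5.39,4.94,0,0,0,0],
  [6.95,4.87,0,0,0,0],
  [8.44,4.4,0,0,0,0],
  [9.77,3.55,0,0,0,0],
  [10.82,2.4,0,0,0,0],
  [11.55,1.01,0,0,0,0],
])

```text
time_s: 17.15
tool_pos: [0.5593, 0.1038, 0.1292]
eef_rot: [[0.224, 0.975, 0.003], [0.975, -0.224, 0.0], [0.001, 0.003, -1.0]]
contact_force: [3.0, -2.9, 5.8]
opening: 0.298
```

>>> servo_tool([
  [0.15,-0.5,0,0,0,0],
  [0.27,-1.0,0,0,0,0],
  [0.32,-1.35,0,0,0,0],
  [0.35,-1.63,0,0,0,0],
  [0.35,-1.63,0,0,0,0],
])

```text
time_s: 17.65
tool_pos: [0.544, 0.1107, 0.1293]
eef_rot: [[0.224, 0.975, 0.002], [0.975, -0.224, 0.001], [0.001, 0.002, -1.0]]
contact_force: [2.5, 0.5, 6.5]
opening: 0.291
```

```bash
python3 chk.py b7
```

```text
17.7 [0.54409031 0.11064914 0.12927384] [3.67180544 0.80072722 6.0656753 ] [-0.04264702 -0.47192401  0.04648448] 0.2921774486282322 0.060469499309764266 87.07622557253987
```

View pics/b7.png

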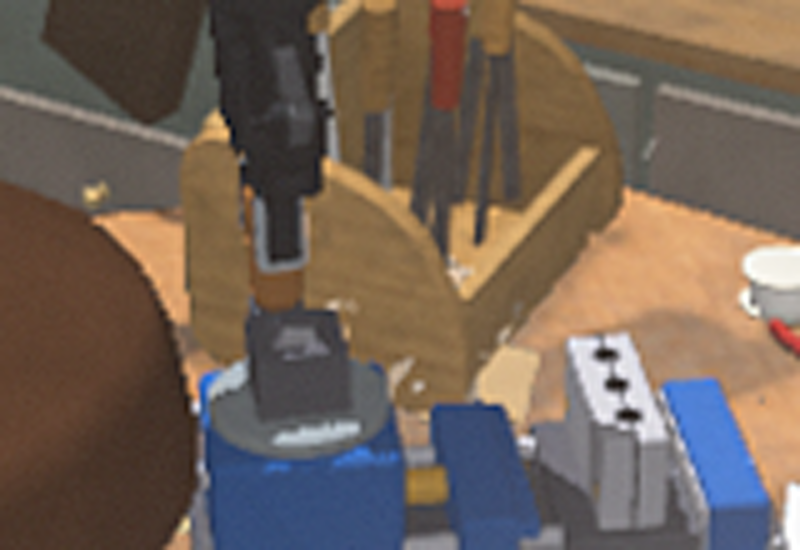

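>>> servo_tool([
  [0.01,-0.2,0,0,0,0],
  [0.01,-0.42,0,0,0,0],
  [0,-0.63,0,0,0,0],
  [0,-0.84,0,0,0,0],
  [0,-0.84,0,0,0,0],
])

```text
time_s: 18.2
tool_pos: [0.5364, 0.1124, 0.1294]
eef_rot: [[0.224, 0.975, 0.004], [0.975, -0.224, 0.001], [0.002, 0.004, -1.0]]
contact_force: [5.6, 0.3, 3.9]
opening: 0.294
```

>>> servo_tool([
  [-0.02,-0.2,0,0,0,0],
  [-0.05,-0.41,0,0,0,0],
  [-0.05,-0.41,0,0,0,0],
])

```text
time_s: 18.5
tool_pos: [0.5336, 0.1127, 0.1299]
eef_rot: [[0.224, 0.975, 0.008], [0.975, -0.224, 0.001], [0.003, 0.007, -1.0]]
contact_force: [12.9, 0.0, 3.1]
opening: 0.294
```

```bash
python3 chk.py b8
```

```text
18.55 [0.53361294 0.1127112  0.12991713] [12.12045312 -0.59629285  2.75424281] [ 0.00472267 -1.87497077  0.04059082] 0.2889808219446896 0.060520710918158326 97.20291468665579
```

View pics/b8.png

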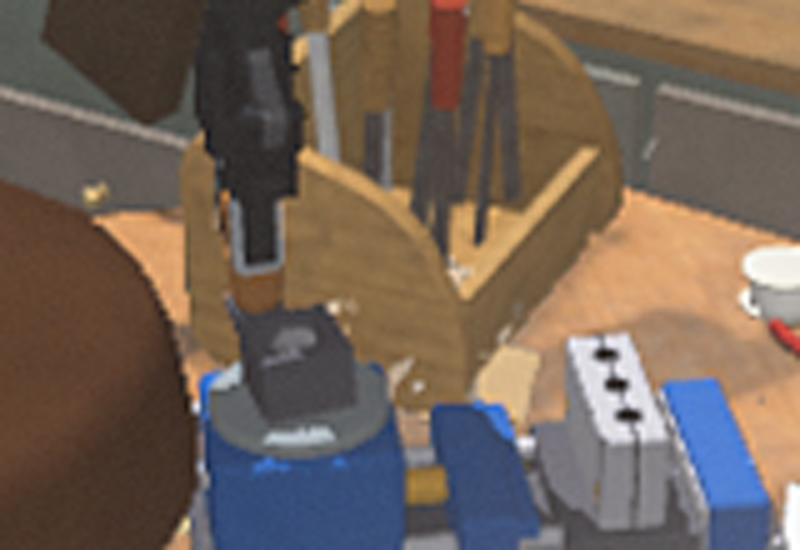

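>>> servo_tool([
  [-0.03,-0.2,0,0,0,0],
  [-0.05,-0.35,0,0,0,0],
  [-0.05,-0.35,0,0,0,0],
])

```text
time_s: 18.85
tool_pos: [0.5313, 0.1129, 0.1303]
eef_rot: [[0.224, 0.974, 0.011], [0.974, -0.224, 0.001], [0.004, 0.011, -1.0]]
contact_force: [18.3, -0.5, 1.7]
opening: 0.297
```

>>> servo_tool([
  [0.05,0.4,0,0,0,0],
  [0.06,0.8,0,0,0,0],
  [0.06,0.8,0,0,0,0],
])

```text
time_s: 19.15
tool_pos: [0.5365, 0.1124, 0.1293]
eef_rot: [[0.224, 0.975, 0.002], [0.975, -0.224, 0.002], [0.002, 0.002, -1.0]]
contact_force: [1.7, 2.4, 6.7]
opening: 0.298
```

>>> servo_tool([
  [0,0,0,0,0,0],
  [0,0,0,0,0,0],
  [0,0,0,0,0,0],
  [0,0,0,0,0,0],
  [0,0,-1,0,0,0],
  [0,0,-3,0,0,0],
  [0,0,-6,0,0,0],
  [0,0,-9,0,0,0],
  [0,0,-11,0,0,0],
  [0,0,-11,0,0,0],
], claw=100)

```text
time_s: 20.15
tool_pos: [0.537, 0.1117, 0.2428]
eef_rot: [[0.224, 0.975, 0.007], [0.975, -0.224, 0.001], [0.003, 0.007, -1.0]]
contact_force: [0.5, 0.2, -0.2]
opening: 0.61
```

```bash
python3 chk.py b9; python3 -c "
from h import *
f=grab('top');cv2.imwrite('pics/b9t.png',cv2.resize(f['frame'][150:320,240:410][:,:,::-1],None,fx=3.5,fy=3.5,interpolation=cv2.INTER_CUBIC))"
```

```text
20.2 [0.53632119 0.1115998  0.24025149] [-0.64833487  0.32018434 -0.68410154] [-0.0058042   0.02978054  0.01727372] 0.6064474496277064 0.05975449814479328 94.51074556268279
```

View pics/b9.png

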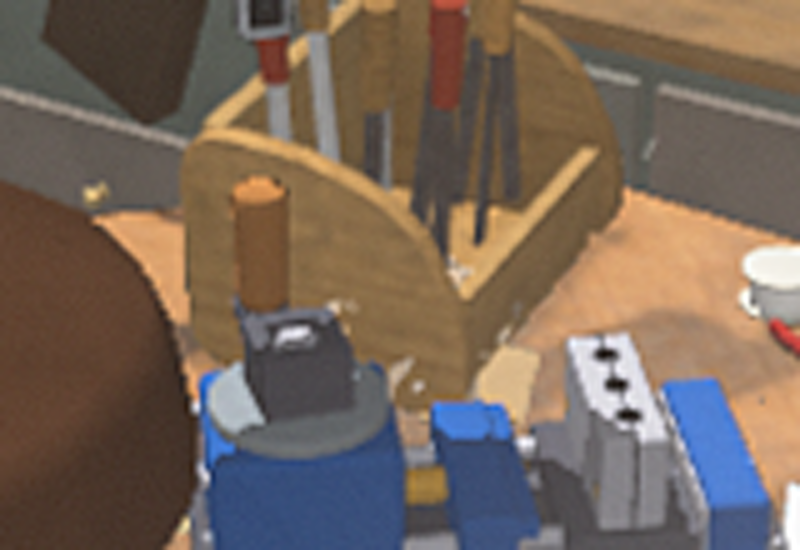

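View pics/b9t.png

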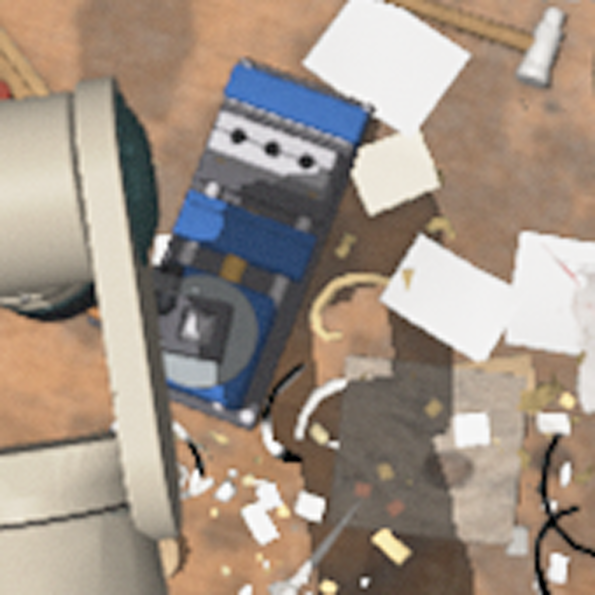

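```bash
python3 - <<'E'
from h import *
f=load('top'); a=cv2.imread('pics/top0.png')[:,:,::-1]; b=f['frame']
y=np.radians(-21.4); e=np.array([np.cos(y),np.sin(y)]); n=np.array([-e[1],e[0]])
s=np.arange(.06,.2,.001)
for im in(a,b):
    r=[]
    for t in s:
        X=[[*(np.array([.5275,.0525])+e*t+n*k),.041] for k in np.linspace(-.03,-.02,5)]
        p=proj(f,np.array(X)).astype(np.float32)
        c=cv2.remap(np.ascontiguousarray(im),p[:,0:1],p[:,1:2],cv2.INTER_LINEAR).reshape(-1,3).mean(0); r.append(c[2]-c[0])
    r=np.array(r)>45; k=np.flatnonzero(np.diff(r.astype(int))); print((s[k]*1000).round(), r[0])
E
```

```text
[ 80. 117. 171. 198.] False
[ 62.  96. 171. 198.] False
```

>>> servo_tool([
  [-0.4,0.6,0,0,0,5],
  [-1,1.8,0,0,0,13],
  [-2,3.6,0,0,0,21],
  [-3,5.4,0,0,0,29],
  [-4,7.2,0,0,0,37],
  [-5,9,0,0,0,45],
  [-6,10.8,0,0,0,53],
  [-7,12.6,0,0,0,61],
  [-7.8,13.8,0,0,0,69],
  [-8.0,14.3,0,0,0,77],
])

```text
time_s: 21.25
tool_pos: [0.6573, 0.0003, 0.2356]
eef_rot: [[1.0, -0.006, -0.004], [-0.006, -1.0, 0.0], [-0.004, -0.0, -1.0]]
contact_force: [0.3, 0.4, -0.2]
opening: 0.61
```

>>> servo_tool([
  [0,0,1,0,0,8],
  [0,0,3,0,0,15],
  [0,0,5,0,0,20],
  [0,0,6,0,0,21.4],
  [0,0,6,0,0,21.4],
  [0,0,6,0,0,21.4],
])

```text
time_s: 21.85
tool_pos: [0.6573, 0.0015, 0.1785]
eef_rot: [[0.932, -0.362, -0.0], [-0.362, -0.932, 0.0], [-0.0, -0.0, -1.0]]
contact_force: [0.1, 0.1, 1.1]
opening: 0.606
```

```bash
python3 chk.py c1; python3 -c "
from h import *
o=get_obs();R=o['eef_rot'];print(R.round(3),np.degrees(np.arctan2(R[1,0],R[0,0])),o['joint_positions'])"
```

```text
21.9 [0.65755382 0.00154466 0.17929306] [-0.05050501  0.05567342  0.71500123] [0.05281111 0.00381561 0.00775874] 0.6055864325583341 0.1396797855040744 -8.39534469056684
[[ 0.932 -0.363  0.001]
 [-0.363 -0.932 -0.   ]
 [ 0.001 -0.    -1.   ]] -21.26230437031029 [-5.38201082e-02  4.52464970e-01  1.05602243e+00  5.56336928e-05
  1.63173962e+00  3.17280229e-01]
```

View pics/c1.png

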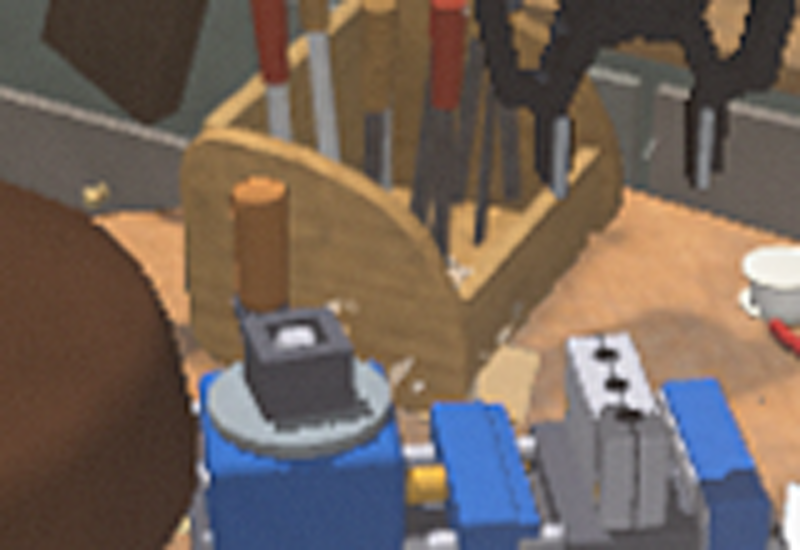

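>>> servo_tool([
  [0,0,2,0,0,0],
  [0,0,5,0,0,0],
  [0,0,8,0,0,0],
  [0,0,10.5,0,0,0],
  [0,0,11.8,0,0,0],
  [0,0,12.2,0,0,0],
  [0,0,12.2,0,0,0],
])

```text
time_s: 22.6
tool_pos: [0.6577, 0.0015, 0.0573]
eef_rot: [[0.932, -0.364, 0.001], [-0.364, -0.932, 0.0], [0.001, -0.0, -1.0]]
contact_force: [0.0, -0.1, -0.3]
opening: 0.606
```

```bash
python3 chk.py c2
```

```text
22.65 [0.65811945 0.00149886 0.05805148] [ 0.0174596   0.26604898 -0.0275694 ] [ 0.04701764 -0.05323269  0.02381338] 0.606250792367738 0.14022323629830524 -8.328454093501076
```

View pics/c2.png

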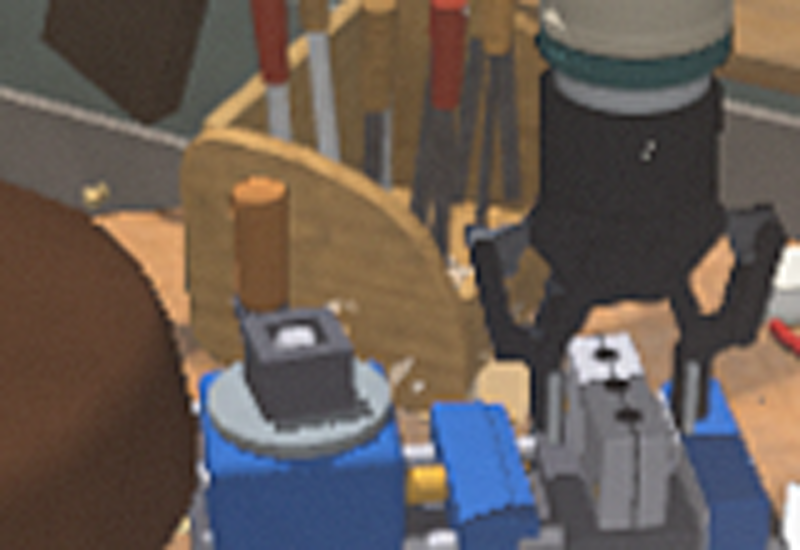

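>>> servo_tool([
  [0,0,0,0,0,0],
  [0,0,0,0,0,0],
  [0,0,0,0,0,0],
  [0,0,0,0,0,0],
  [0,0,0,0,0,0],
], claw=255, force=80)

```text
time_s: 23.15
tool_pos: [0.6582, 0.0015, 0.0584]
eef_rot: [[0.931, -0.364, 0.003], [-0.364, -0.931, -0.0], [0.003, -0.001, -1.0]]
contact_force: [-0.1, 0.4, 6.2]
opening: 0.337
```

>>> servo_tool([
  [0,0,-0.3,0,0,0],
  [0,0,-0.8,0,0,0],
  [0,0,-1.5,0,0,0],
  [0,0,-2.5,0,0,0],
  [0,0,-2.5,0,0,0],
])

```text
time_s: 23.65
tool_pos: [0.6582, 0.0015, 0.0837]
eef_rot: [[0.931, -0.364, 0.004], [-0.364, -0.931, -0.0], [0.003, -0.001, -1.0]]
contact_force: [0.4, 0.8, -4.3]
opening: 0.334
```

```bash
python3 chk.py c3
```

```text
23.7 [0.65789705 0.00152618 0.08271238] [ 0.90708964  0.38883152 -3.81223698] [ 0.04122554 -0.00303745  0.01191098] 0.3348497682406337 0.14000614598110117 -8.351143130371728
```

View pics/c3.png

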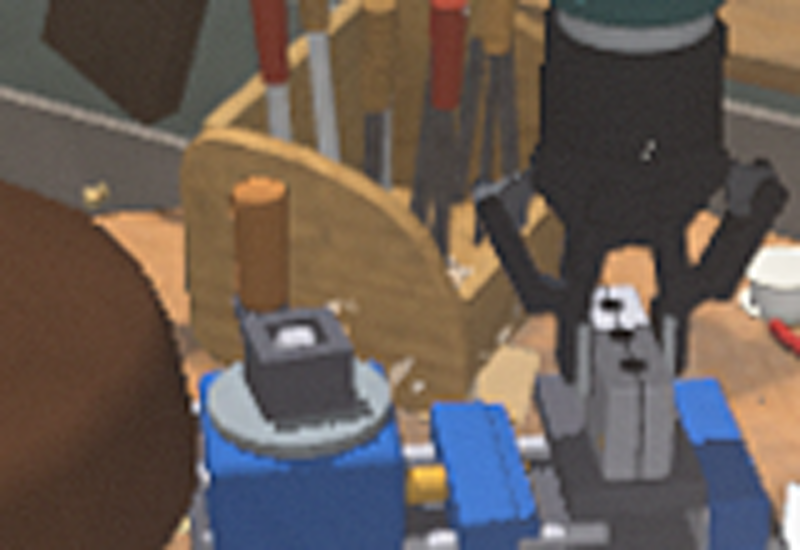

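>>> servo_tool([
  [0,0,-2,0,0,0],
  [0,0,-5,0,0,0],
  [0,0,-8,0,0,0],
  [0,0,-9.5,0,0,0],
  [0,0,-9.5,0,0,0],
])

```text
time_s: 24.2
tool_pos: [0.6583, 0.0015, 0.1791]
eef_rot: [[0.931, -0.364, 0.005], [-0.364, -0.931, -0.0], [0.005, -0.002, -1.0]]
contact_force: [0.5, 1.9, -4.4]
opening: 0.336
```

```bash
python3 - <<'E'
from h import *
f=load('top')
s=np.array([onplane(f,(x+.5)/8-.5+325,(y+.5)/8-.5+240,.009)[:2] for x,y in [(112,93),(524,138),(488,523),(75,480)]]); print('slab',s.round(4),s.mean(0).round(4),np.linalg.norm(np.roll(s,-1,0)-s,axis=1))
d=np.roll(s,-1,0)-s; print(np.degrees(np.arctan2(d[:,1],d[:,0])))
im=cv2.imread('pics/top0.png'); im=cv2.resize(im[240:320,325:405],None,fx=8,fy=8,interpolation=cv2.INTER_CUBIC)
for yw,col in((-5.5,(0,0,255)),):
    draw(im,f,box(s[:,0].mean(),s[:,1].mean(),np.radians(yw),.0625,.0675,.0089,.009),325,240,8,col)
cv2.imwrite('pics/d1.png',im)
g=load('side'); im=cv2.imread('pics/side0.png'); im=cv2.resize(im[270:350,255:355],None,fx=8,fy=8,interpolation=cv2.INTER_CUBIC)
draw(im,g,box(s[:,0].mean(),s[:,1].mean(),np.radians(-5.5),.0625,.0675,.0089,.009),255,270,8,(0,0,255)); cv2.imwrite('pics/d2.png',im)
# lamp shade extents
for n in('top','side'):
    Q=cloud(load(n)); m=(Q[...,2]>.25)&(Q[...,2]<.62)&(Q[...,0]>.1)&(Q[...,0]<.7)&(Q[...,1]<-.08)&(Q[...,1]>-.5)
    p=Q[m]; 
    for a in np.arange(.15,.66,.05):
        q=p[abs(p[:,0]-a)<.025]
        if len(q)>5: i=np.argmax(q[:,1]); print(n,round(a,2),'maxy',q[i].round(3),'minz',q[:,2].min().round(3))
E
```

```text
slab [[ 0.5165 -0.05  ]
 [ 0.501  -0.1823]
 [ 0.3785 -0.1679]
 [ 0.3927 -0.037 ]] [ 0.4472 -0.1093] [0.1332059  0.12330056 0.13169185 0.12439048]
[-96.6661912  173.31762142  83.80416268  -5.98278361]
top 0.15 maxy [ 0.174 -0.199  0.345] minz 0.315
top 0.2 maxy [ 0.223 -0.174  0.31 ] minz 0.307
top 0.25 maxy [ 0.227 -0.173  0.315] minz 0.31
top 0.3 maxy [ 0.275 -0.181  0.321] minz 0.31
top 0.35 maxy [ 0.325 -0.233  0.313] minz 0.313
top 0.4 maxy [ 0.422 -0.247  0.512] minz 0.419
top 0.45 maxy [ 0.471 -0.227  0.542] minz 0.508
top 0.5 maxy [ 0.525 -0.206  0.57 ] minz 0.256
top 0.55 maxy [ 0.573 -0.187  0.607] minz 0.532
top 0.6 maxy [ 0.585 -0.185  0.6  ] minz 0.25
top 0.65 maxy [ 0.625 -0.207  0.254] minz 0.25
side 0.15 maxy [ 0.17  -0.213  0.356] minz 0.31
side 0.2 maxy [ 0.225 -0.183  0.343] minz 0.312
side 0.25 maxy [ 0.272 -0.191  0.347] minz 0.315
side 0.3 maxy [ 0.276 -0.188  0.34 ] minz 0.316
side 0.35 maxy [ 0.373 -0.269  0.48 ] minz 0.323
side 0.4 maxy [ 0.424 -0.247  0.51 ] minz 0.42
side 0.45 maxy [ 0.474 -0.227  0.543] minz 0.512
side 0.5 maxy [ 0.525 -0.208  0.574] minz 0.336
side 0.55 maxy [ 0.566 -0.204  0.568] minz 0.501
side 0.6 maxy [ 0.621 -0.208  0.25 ] minz 0.25
```

View pics/d1.png

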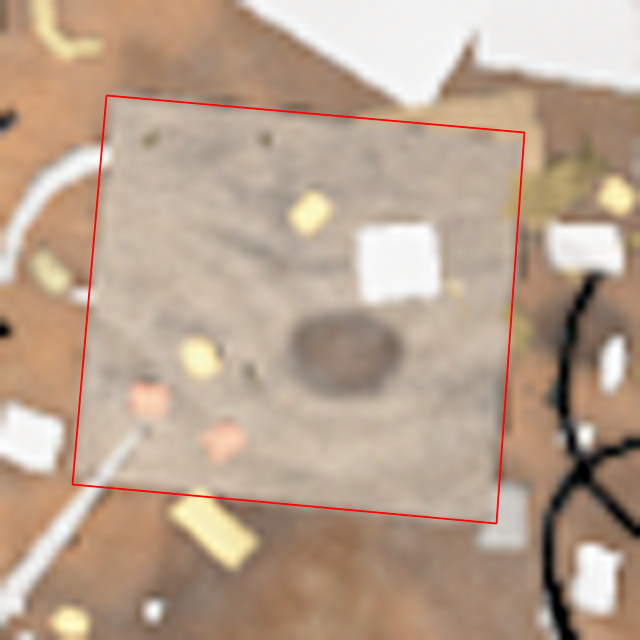

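View pics/d2.png

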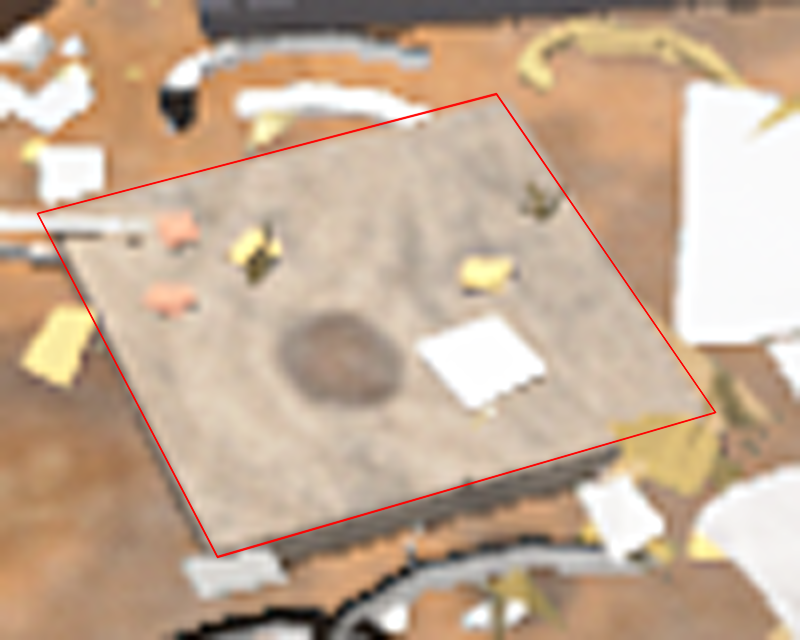

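>>> servo_tool([
  [-0.6,0.7,0,0,0,0],
  [-2,2.3,0,0,0,-2],
  [-4,4.6,0,0,0,-4],
  [-6.2,7.2,0,0,0,-6],
  [-8.4,9.8,0,0,0,-8],
  [-10.6,12.4,0,0,0,-10],
  [-12.8,14.8,0,0,0,-12],
  [-14.5,16.8,0,0,0,-14],
  [-15.4,17.8,0,0,0,-15],
  [-15.6,18.1,0,0,0,-15.3],
])

```text
time_s: 25.2
tool_pos: [0.4444, -0.1106, 0.1745]
eef_rot: [[0.994, -0.106, -0.003], [-0.106, -0.994, 0.001], [-0.003, -0.001, -1.0]]
contact_force: [0.7, -0.2, -3.8]
opening: 0.337
```

>>> servo_tool([
  [0,0,0,0,0,0],
  [0,0,2,0,0,0],
  [0,0,5,0,0,0],
  [0,0,8,0,0,0],
  [0,0,9.5,0,0,0],
  [0,0,10,0,0,0],
  [0,0,10,0,0,0],
  [0,0,10,0,0,0],
])

```text
time_s: 26.0
tool_pos: [0.4469, -0.1103, 0.0772]
eef_rot: [[0.994, -0.105, 0.002], [-0.105, -0.994, -0.0], [0.002, 0.0, -1.0]]
contact_force: [0.1, 0.1, -3.8]
opening: 0.331
```

```bash
python3 - <<'E'
from h import *
o=get_obs();R=o['eef_rot'];print(o['time_s'],o['tool_pos'],o['contact_force'],R.round(4).tolist(),np.degrees(np.arctan2(R[1,0],R[0,0])))
g=grab('side'); im=cv2.resize(g['frame'][240:350,245:365][:,:,::-1],None,fx=6,fy=6,interpolation=cv2.INTER_CUBIC)
draw(im,g,box(.4472,-.1093,np.radians(-6),.0625,.0675,.0089,.009),245,240,6,(0,0,255)); cv2.imwrite('pics/d3.png',im)
E
```

```text
26.0 [ 0.44691641 -0.11028166  0.07720807] [ 0.11001952  0.06960615 -3.8461786 ] [[0.9945, -0.1051, 0.0016], [-0.1051, -0.9945, -0.0003], [0.0016, 0.0002, -1.0]] -6.033136654620007
```

View pics/d3.png

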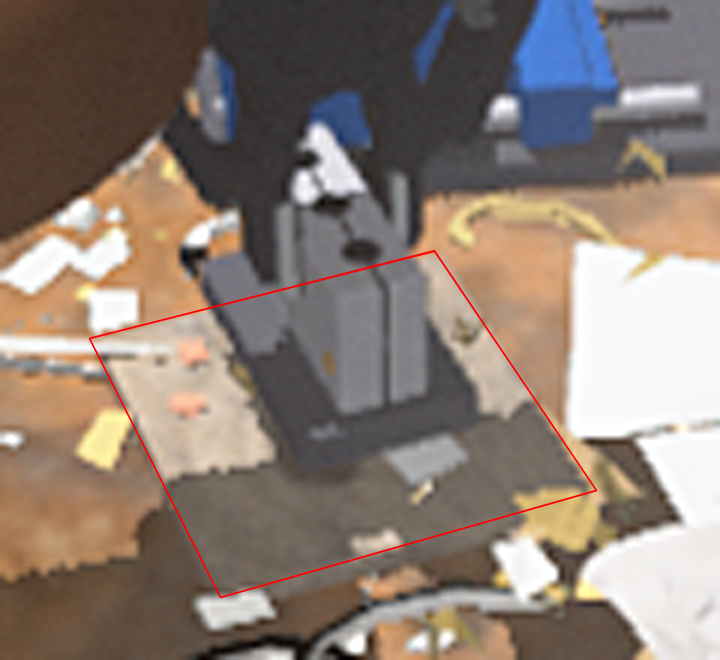

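>>> servo_tool([
  [0,0,0.6,0,0,0],
  [0,0,1.2,0,0,0],
  [0,0,1.6,0,0,0],
  [0,0,1.9,0,0,0],
  [0,0,2.1,0,0,0],
  [0,0,2.1,0,0,0],
])

```text
time_s: 26.65
tool_pos: [0.4462, -0.1103, 0.0555]
eef_rot: [[0.994, -0.105, 0.0], [-0.105, -0.994, -0.0], [0.0, -0.0, -1.0]]
contact_force: [-0.9, -1.1, -2.8]
opening: 0.334
```

>>> servo_tool([
  [0,0,0.1,0,0,0],
  [0,0,0.2,0,0,0],
  [0,0,0.2,0,0,0],
])

```text
time_s: 26.95
tool_pos: [0.4462, -0.1103, 0.0554]
eef_rot: [[0.994, -0.105, 0.0], [-0.105, -0.994, -0.0], [0.0, 0.0, -1.0]]
contact_force: [-10.4, 3.0, 14.4]
opening: 0.335
```

>>> servo_tool([
  [0,0,-0.15,0,0,0],
  [0,0,-0.15,0,0,0],
])

```text
time_s: 27.15
tool_pos: [0.4465, -0.1104, 0.0554]
eef_rot: [[0.994, -0.105, 0.001], [-0.105, -0.994, -0.0], [0.001, 0.0, -1.0]]
contact_force: [-1.6, 0.1, 2.6]
opening: 0.335
```

>>> servo_tool([
  [0,0,0,0,0,0],
  [0,0,0,0,0,0],
  [0,0,0,0,0,0],
  [0,0,0,0,0,0],
  [0,0,0,0,0,0],
], claw=110)

```text
time_s: 27.65
tool_pos: [0.4461, -0.1103, 0.0548]
eef_rot: [[0.994, -0.105, 0.0], [-0.105, -0.994, 0.0], [0.0, -0.0, -1.0]]
contact_force: [0.5, 0.5, 0.1]
opening: 0.567
```

>>> servo_tool([
  [0,0,-1,0,0,0],
  [0,0,-3,0,0,0],
  [0,0,-6,0,0,0],
  [0,0,-9,0,0,0],
  [0,0,-12,0,0,0],
  [0,0,-14,0,0,0],
  [0,0,-14,0,0,0],
])

```text
time_s: 28.35
tool_pos: [0.4474, -0.1107, 0.1989]
eef_rot: [[0.994, -0.105, 0.007], [-0.105, -0.994, -0.002], [0.007, 0.001, -1.0]]
contact_force: [0.7, -0.5, 0.3]
opening: 0.57
```

```bash
python3 - <<'E'
from h import *
o=get_obs();print(o['time_s'],o['tool_pos'],o['contact_force'],o['opening'])
g=grab('side','e0'); im=cv2.resize(g['frame'][240:350,245:365][:,:,::-1],None,fx=6,fy=6,interpolation=cv2.INTER_CUBIC)
draw(im,g,box(.4472,-.1093,np.radians(-6),.0625,.0675,.0089,.009),245,240,6,(0,0,255))
draw(im,g,box(.4472,-.1093,np.radians(-6),.03,.05,.009,.023),245,240,6,(0,255,0)); cv2.imwrite('pics/e1.png',im)
f=grab('top','e2')
E
```

```text
28.35 [ 0.44740249 -0.11070824  0.19887309] [ 0.66885266 -0.53037243  0.28923743] 0.5698640118792981
```

View pics/e1.png

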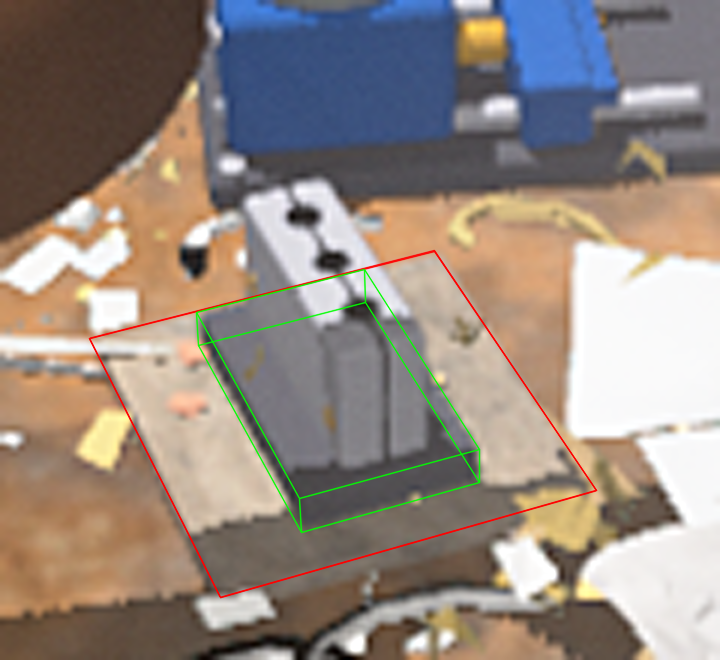

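View pics/e0.png

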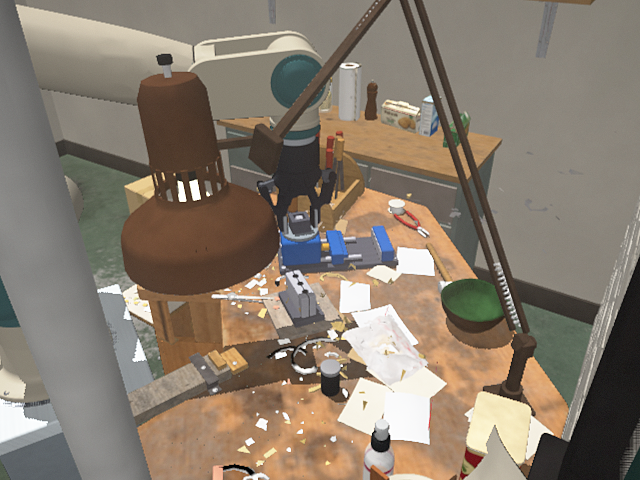

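View pics/e2.png

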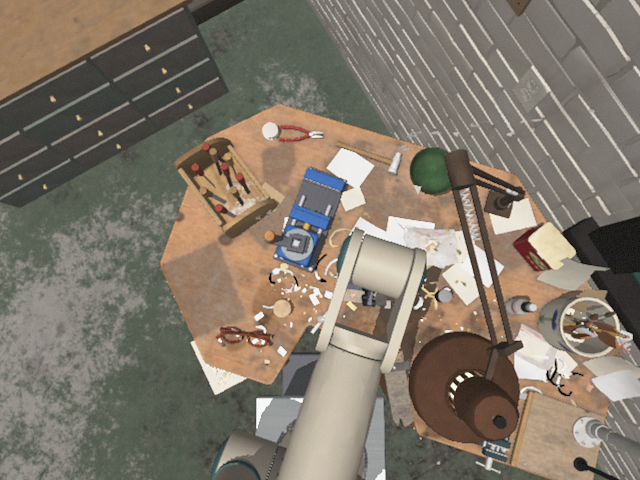

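```bash
python3 -c "
from h import *
print(sign_off()); print(get_obs()['time_s'])"
```

```text
the job is handed in; nothing more can be done
None
the job is handed in; nothing more can be done
```

The job is done and handed in at about 28 s, under the 72 s limit.

- **Crank:** I set it on the square shaft, let go of it, then took it by the knob and wound it anticlockwise about 3¼ turns. At the end stop the knob force rose from about 5 N to 18 N. I eased the load off before releasing. It is still seated flush on the cover.
- **Clamp:** The top view before and after winding shows the moving jaw had travelled 18–21 mm, where about 19.4 mm is expected for fully open. I did not read the shaft angle directly.
- **Mould:** I lifted it straight out and stood it on the slab. In the side view it is upright and within about 1–2 mm of the slab's centre, lined up with the slab's sides.
- **Other checks:** The last pictures show the bowl and the cork where they were at the start, judged by eye. The gripper was open and well above everything when I handed in. No check failed or disagreed. The highest wrist force in the readings was about 18 N.

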